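# Make up a transfer kit on the assembly bench

### The job

Make up the kit on the aluminium tray for the next station: raise the folded-down wire bail of the steel pail until it is upright, then lift the pail by its bail and stand it upright, wholly on the round rubber pad. Stack all the loose closed grey cases there are squarely on the case that already stands on the tray, as one column in any order, without shifting that bottom case. Never tip the pail over, let go of everything at the end, and leave the other things on the bench where they are.

Things in the scene. Friction and masses are not known exactly. Their poses are not given: they have to be found in the camera images.
- tray: low aluminium transfer tray fixed to the bench, 200 mm (its x) x 360 mm (its y); floor 4 mm thick, rim 10 mm high and 4 mm thick; origin at the centre of its underside
- spot: round black rubber pad lying on the tray floor, 110 mm across, 3 mm thick: the pail's place; fixed to the tray on one half of it (which half varies), 180 mm from the bottom case; origin at the centre of its underside, so its top is 3 mm above it
- bottom_case: closed grey plastic component case with a dark lid seam and a white card on top, the one that already stands on the tray floor, 100 mm long (its x), 64 mm wide (its y), 44 mm high, about 0.5 kg; flat underside and flat top; origin at the centre of its underside, z up; the foot of the column, loose but not to be moved
- tall_case_1: closed grey plastic component case with a dark lid seam and a white card on top, tall kind, 100 mm long (its x), 64 mm wide (its y), 44 mm high, about 0.2 kg; flat underside and flat top; origin at the centre of its underside, z up; may be absent (then None)
- tall_case_2: closed grey plastic component case with a dark lid seam and a white card on top, tall kind, 100 mm long (its x), 64 mm wide (its y), 44 mm high, about 0.2 kg; flat underside and flat top; origin at the centre of its underside, z up; may be absent (then None)
- flat_case_1: closed grey plastic component case with a dark lid seam and a white card on top, flat kind, 100 mm long (its x), 64 mm wide (its y), 30 mm high, about 0.15 kg; flat underside and flat top; origin at the centre of its underside, z up; may be absent (then None)
- flat_case_2: closed grey plastic component case with a dark lid seam and a white card on top, flat kind, 100 mm long (its x), 64 mm wide (its y), 30 mm high, about 0.15 kg; flat underside and flat top; origin at the centre of its underside, z up; may be absent (then None)
- pail: small open steel pail holding brass spacers (part of it), 72 mm across at the base, 80 mm at the rim, 75 mm high, about 0.45 kg, loose on the bench; origin at the centre of its underside, z up. Its bail hinges on two ears on a line along its y, 70 mm above the underside; the wires pass outside the rim at y = -46 and +46 mm. At the start the bail is folded down towards the pail's +x
- bail (a joint): angle of the wire bail about the ears: 0 = level, sticking out to the pail's +x; 1.57 = upright; 3.14 = level towards -x; stops at -0.25 and 3.39 (folded down either side, 14 degrees below level). It turns freely and falls to a stop when let go. The bail reaches 100 mm from the ears to the axis of its grip tube
- bail_top (a point): middle of the black grip tube on the bail's crosswire, 12 mm thick, 56 mm long, parallel to the pail's y. The tube turns on the wire: a gripper pinching it can stay pointing down, and the pail hangs plumb once its swing dies (1-3 s). Folded down it is 45 mm above what the pail stands on, 51 mm clear of the wall; upright 170 mm. Use its position only, its axes turn
- multimeter: yellow hand-held multimeter, about 175 x 85 x 38 mm, lying on its back; origin at the centre of its underside
- boards: stack of green circuit boards, about 120 x 100 x 55 mm; origin at the centre of its underside
- parts_bin: open blue parts bin, 120 x 160 x 60 mm; origin at the centre of its underside
Things that resemble listed ones, but are neither listed nor needed, are in the scene too. What is shaped like the flat_case_2 but blue or brown is not meant.

How it is judged:
On the way, in this order (a step that is already met when the one before it is completed fails the run):
1. the bail is raised upright while the pail stands (value of joint bail between 1.22 and 1.92 rad and angle between pail's own z axis and vertical below 0.25 rad and height (world z) of pail below 0.015 m), for 0.2 s.
2. the pail hangs clear, held by its upright bail (value of joint bail between 1.22 and 1.92 rad and angle between pail's own z axis and vertical below 0.25 rad and height (world z) of pail above 0.025 m and distance between the grasp point and bail_top below 0.06 m), for 0.2 s.
At the end, for the whole second after the job is handed in: The pail stands upright and at rest on the rubber pad, its centre within 21 mm of the pad's; every case that is present rests in one column on the bottom case, each within 12 mm of it sideways and 0.14 rad of its direction (either way round), level; the bottom case is within 20 mm of where it began (horizontal distance between pail and spot below 0.021 m and angle between pail's own z axis and vertical below 0.08 rad and z of pail in the frame of spot below 0.009 m and linear speed of each of pail, tall_case_1, tall_case_2, flat_case_1, flat_case_2 below 0.02 m/s and distance of bottom_case from where it was at the start of the episode below 0.02 m and angle between each of bottom_case, tall_case_1, tall_case_2, flat_case_1, flat_case_2's own z axis and vertical below 0.06 rad and horizontal distance between each of tall_case_1, tall_case_2, flat_case_1, flat_case_2 and bottom_case below 0.012 m and angle between the x axis of each of tall_case_1, tall_case_2, flat_case_1, flat_case_2 and the x axis of bottom_case, either way round below 0.14 rad and z of each of tall_case_1, tall_case_2, flat_case_1, flat_case_2 in the frame of bottom_case above 0.025 m); the robot touches nothing.
It fails at once if the pail is tipped over (angle between pail's own z axis and vertical above 0.7 rad).
It fails at once if a thing that is no part of the kit is disturbed (distance of any of multimeter, boards, parts_bin from where it was at the start of the episode above 0.03 m).
Of tall_case_1, tall_case_2, flat_case_1, flat_case_2 only 3 to 4 are there at a start; the rules pass over those that are not, and their reading is None.
At some moment in a run one of pail may be knocked a few centimetres aside while the robot is not near it.
It also fails if it takes over 210 s, if anything falls off the work surface, if the arm or the gripper's body presses on something with over 40 N, if the wrist force passes 120 N, or if a joint passes its speed limit or range.

### The arm

A 6-joint arm with a two-finger parallel gripper is mounted at the origin on the work surface. World frame = base frame: x ahead of the robot, y to its left, z up, the work surface at z = 0. Lengths are in m, angles in rad, forces in N, time in s.
With the tool pointing down it reaches from about 0.325 to 1 m from the base axis. Payload 5.1 kg.
Tool frame: the origin (TCP) lies midway between the tips of the shut fingers; the grasp point (between the pads) lies 19 mm behind it; y points along the fingers, x is the direction in which the jaws open and shut, and the axes are right-handed (so a half turn about y gives the same grasp; the last joint's range is limited). The gripper opens to 85 mm and grips with 20 to 120 N. Pads are 22 mm wide; open, the fingers measure 114 mm over their backs; the gripper's body (76 mm by 85 mm) begins 54 mm behind the grasp point. The pads swing forward as they close: fully open they stand 13 mm farther back than shut.
Start: joints at [1.19, 0.124, 1.65, -0, 1.367, -0.083], TCP at [0.191, 0.621, 0.231] pointing down, gripper open.
Joint ranges: [-2.61, 2.61], [-1.02, 2.33], [0.03, 2.71], [-1.35, 4.49], [0.32, 2.68], [-2.91, 2.91]. Speed limits (rad/s): [2.57, 2.57, 3.14, 3.14, 3.14, 3.14].

### API

Orientations are given as a unit quaternion [w, x, y, z].
In Python, from bench import env gives the robot as it stands.
- The arm moves only by the tool send_rows, never from a script. Its argument "commands" is a list of rows, each an object with "translation": the shift along the tool's x, y, z in cm, a list of three; "twist": the turn, a rotation vector about the tool's x, y, z in degrees, a list of three. A call has 1 to 5 rows; each row shifts and turns the commanded pose from where the row before left it, along the tool's axes as they then stand; what a row does not reach is not made up. A row lasts 1/10 s, in which the tool goes at most 50 mm and 8.59 degrees, less where a joint would pass 70% of its speed; a pose out of reach is approached as far as the arm can. A call is refused whole if a number of a shift passes 5 or a number of a turn 8.59, either way. A call with a gripper value outside its range is refused whole. "jaw" is the closure, from 0 (fully open) to 1 (shut), set as the call begins (left out, the last holds). The fingers move at their own pace and stop on an object; the grip force is fixed at half the most. Time passes only in rows, so rows that do not move let the fingers close. It gives the time, the measured TCP pose, the force and the opening at its end, in the units of the state.
- env.state(): the state, without advancing time (a new reading comes with each control period).
- env.capture(name): name is "scene" or "top"; returns a dict with "color" (400x640x3 uint8, red, green, blue), "camera_matrix" (3x3 intrinsics, pixels), "camera_from_world" (4x4, takes a point from world to camera coordinates). Camera axes: x right, y up, looking along -z (the intrinsics and any distortion apply to the point x, -y, -z); pixel columns grow to the right and rows downward; lengths in m; the calibration is good to about 2 mm. A picture is of the moment at which its call begins. There is no depth.
- env.hand_in(): hands the job in, once; it reports no verdict.
Trained networks look in a picture, given as the dict that the camera call returned (one of the last four; its "shot" number tells which), for a name from the list of things; names that differ only in an ending like _2 or _b are one class to them, and where a whole thing is asked for, a point or a joint stands for the part that bears it (a point fixed in the world has none). Each returns a list of dicts, best first, with "confidence" (0 to 1); they miss things now and then, are a little off and sometimes report something else, mostly with a low value. They report only what shows in the picture. A call takes as long as a camera call. They do not tell look-alikes from the thing itself.
- env.recognise(thing, picture): "bbox" ([left, top, right, bottom] in pixels, round what is visible of it).
- env.cut_out(thing, picture): "pixels" (400x640 bool, what is visible of it) and "bbox" ([left, top, right, bottom] in pixels, round what is visible of it).
The state is a dict: "time_s": time; "qpos": joint angles; "qvel": joint speeds; "effort": joint torques, N m; "eef_pos": TCP position; "eef_rot": TCP orientation; "wrist_force": force on the tool from outside, world axes, zero at the start; "torque": the same for the moment, N m; "gripper_width": finger opening in m.
Only numpy, scipy, OpenCV 4.12 (cv2) and the standard library are available. Lean on these libraries where they do the work, as an engineer would, in place of code of your own. Each camera call takes 0.05 s, during which the arm holds its last target. There are 200 camera calls.

## Working session

There is one attempt and no reset: what is moved stays moved. The work goes in short steps, Python scripts to look and compute and a tool call to move; the robot and the scene stay as the last step left them, time stands still between calls to the robot, and variables do not carry over. Pictures are saved under pics/ and viewed, about 12 in all and at most 16, crops included, and the job is handed in when it is done.

Besides the shell and the picture viewer there is one more tool, called after ">>>" as name(argument=value, ...) on one line, values as JSON. send_rows: Moves the arm, as the interface text tells. Its arguments: {"type":"object","properties":{"commands":{"type":"array"},"jaw":{"type":"number"}},"required":["commands"]}

```bash
mkdir -p pics; ls
python3 - <<'E'
from bench import env
import cv2
for n in ("scene","top"):
    c=env.capture(n); cv2.imwrite(f"pics/{n}0.png",c["color"][:,:,::-1])
    print(n,c["camera_matrix"].tolist(),c["camera_from_world"].round(4).tolist(),[k for k in c])
    for t in ("tray","spot","bottom_case","tall_case_1","flat_case_1","pail","bail_top","multimeter","boards","parts_bin"):
        print(t,[([round(float(v)) for v in d["bbox"]],round(d["confidence"],2)) for d in env.recognise(t,c)])
print(env.state())
E
```

```text
pics
scene [[374.24497826113367, 0.0, 317.1763304911973], [0.0, 374.24497826113367, 199.0573328562864], [0.0, 0.0, 1.0]] [[-0.6702, 0.742, -0.0155, 0.4847], [-0.5718, -0.503, 0.6481, 0.2438], [0.4731, 0.4432, 0.7614, -1.5839], [0.0, 0.0, 0.0, 1.0]] ['color', 'camera_matrix', 'camera_from_world', 'shot']
tray [([306, 182, 418, 274], 0.68)]
spot [([324, 198, 355, 219], 0.76)]
bottom_case [([361, 218, 393, 252], 0.64)]
tall_case_1 [([302, 155, 324, 186], 0.92), ([277, 139, 305, 164], 0.82)]
flat_case_1 [([251, 160, 282, 186], 0.95), ([236, 120, 263, 142], 0.73), ([235, 142, 258, 169], 0.63), ([425, 258, 427, 272], 0.33)]
pail [([423, 255, 473, 289], 0.89), ([247, 160, 284, 186], 0.2)]
bail_top [([425, 263, 428, 275], 0.48)]
multimeter [([291, 242, 349, 290], 0.96), ([360, 218, 390, 252], 0.69)]
boards [([376, 280, 418, 328], 0.71), ([291, 245, 349, 289], 0.32)]
parts_bin [([234, 189, 292, 241], 0.96), ([375, 281, 418, 329], 0.25)]
top [[412.6170080182759, 0.0, 320.07762102670034], [0.0, 412.6170080182759, 200.9142646633935], [0.0, 0.0, 1.0]] [[0.014, -0.9998, 0.0134, -0.1332], [0.9949, 
[... 646 characters left out ...]

parts_bin [([330, 148, 377, 186], 0.88)]
{'time_s': 1.1, 'qpos': array([ 1.19037547e+00,  1.23783595e-01,  1.65033096e+00,  1.28593973e-05,
        1.36751141e+00, -8.26128440e-02]), 'qvel': array([ 0.00119992,  0.00265167, -0.00065457, -0.00046854,  0.0001128 ,
       -0.00103488]), 'effort': array([ 2.94326186e-03, -4.23591292e+01, -3.65777385e+01,  8.90515071e-05,
        2.62366257e-04, -5.41885640e-06]), 'eef_pos': array([0.1907484 , 0.62135192, 0.23131451]), 'eef_rot': array([-0.56864245,  0.56864727,  0.42027686, -0.42030158]), 'wrist_force': array([ 0.48796726, -0.00523732, -0.36200981]), 'torque': array([-0.06075608, -0.01237552, -0.01787318]), 'gripper_width': 0.08574042056616107}
```

Run:
```python
import cv2
a=cv2.imread("pics/scene0.png");b=cv2.imread("pics/top0.png")
cv2.imwrite("pics/s1.png",cv2.resize(a[110:335,220:485],None,fx=2.6,fy=2.6,interpolation=cv2.INTER_CUBIC)[:600,:800])
cv2.imwrite("pics/t1.png",cv2.resize(b[120:280,140:500],None,fx=2.2,fy=2.2,interpolation=cv2.INTER_CUBIC))
```

```text
(no output)
```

View pics/s1.png

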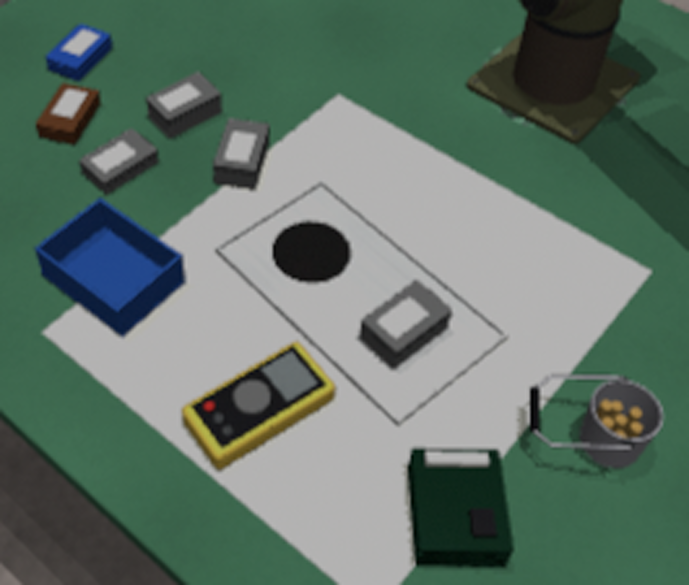

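View pics/t1.png

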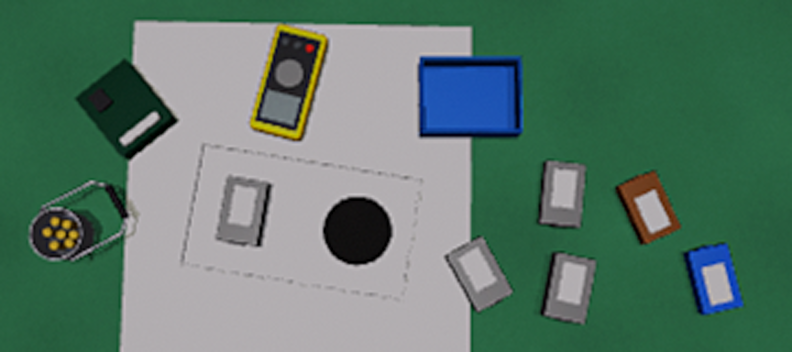

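```bash
cat > h.py <<'E'
from bench import env
import numpy as np, cv2
from scipy.optimize import minimize
from scipy.spatial.transform import Rotation as R
def proj(c,P):
    P=np.atleast_2d(P); T=c["camera_from_world"]; q=P@T[:3,:3].T+T[:3,3]
    q=q*[1,-1,-1]; K=c["camera_matrix"]; u=q@K.T
    return u[:,:2]/u[:,2:]
def back(c,uv,z):
    T=c["camera_from_world"]; K=c["camera_matrix"]
    d=np.linalg.inv(K)@[uv[0],uv[1],1]; d=d*[1,-1,-1]; Rm=T[:3,:3]
    o=-Rm.T@T[:3,3]; d=Rm.T@d
    return o+d*(z-o[2])/d[2]
def pose(p,P,z=0):
    c,s=np.cos(p[2]),np.sin(p[2]); return P@np.array([[c,-s,0],[s,c,0],[0,0,1]]).T+[p[0],p[1],z]
def box(l,w,h): return [np.array([[a*l/2,b*w/2,k*h] for a in(-1,1) for b in(-1,1) for k in(0,1)])]
def circ(r,z,n=40):
    t=np.linspace(0,2*np.pi,n); return np.c_[r*np.cos(t),r*np.sin(t),0*t+z]
def pailm(a):
    body=np.r_[circ(.036,0),circ(.04,.075)]
    u=np.array([np.cos(a),0,np.sin(a)]); e=lambda y,k:np.array([0,y,.07])+u*k
    return [body],[(np.array([e(-.046,0),e(-.046,.07),e(-.028,.1),e(.028,.1),e(.046,.07),e(.046,0)]),.003),(np.array([e(-.028,.1),e(.028,.1)]),.012)]
S=4
def render(c,p,z,hulls,lines,roi):
    x0,y0,x1,y1=roi; m=np.zeros(((y1-y0)*S,(x1-x0)*S),np.uint8)
    t=lambda P:((proj(c,pose(p,P,z))-[x0,y0]+.5)*S*16).round().astype(np.int32)
    for h in hulls: cv2.fillConvexPoly(m,cv2.convexHull(t(h)),255,shift=4)
    d=np.linalg.norm(c["camera_from_world"][:3,:3]@[p[0],p[1],z]+c["camera_from_world"][:3,3])
    for L,w in lines: cv2.polylines(m,[t(L)],False,255,max(1,round(w*c["camera_matrix"][0,0]/d*S)),shift=4)
    return cv2.resize(m,(x1-x0,y1-y0),interpolation=cv2.INTER_AREA)/255.
def fit(views,z,hulls,lines=[],p0=(0,0,0),yaws=(0,)):
    """views: list of (capture, mask)"""
    rois=[]
    for c,m in views:
        ys,xs=np.where(m); rois.append((max(xs.min()-25,0),max(ys.min()-25,0),min(xs.max()+25,640),min(ys.max()+25,400)))
    def cost(v):
        p=[v[0]/100,v[1]/100,v[2]/10]; s=0
        for (c,m),r in zip(views,rois):
            g=m[r[1]:r[3],r[0]:r[2]].astype(float); s+=np.abs(render(c,p,z,hulls,lines,r)-g).sum()/g.sum()
        return s
    best=None
    for y in yaws:
        q=minimize(cost,[p0[0]*100,p0[1]*100,y*10],method="Nelder-Mead",options=dict(initial_simplex=np.array([p0[0]*100,p0[1]*100,y*10])+np.array([[0,0,0],[1,0,0],[0,1,0],[0,0,3]]),xatol=.005,fatol=1e-4))
        if best is None or q.fun<best.fun: best=q
    return np.array([best.x[0]/100,best.x[1]/100,best.x[2]/10]),best.fun/len(views)
def cen(m): ys,xs=np.where(m); return np.array([xs.mean(),ys.mean()])
def sees(name,c,conf=.3): return [(d["pixels"],round(d["confidence"],2)) for d in env.cut_out(name,c) if d["confidence"]>conf]
E
cat > m1.py <<'E'
from h import *
A=env.capture("top");B=env.capture("scene")
def do(name,z,h,hulls,lines=[],yaws=(0,),only=None):
    ta,tb=sees(name,A),sees(name,B)
    for m,cf in ta:
        p=back(A,cen(m),z+h)
        if tb:
            u=proj(B,[[p[0],p[1],z+h/2]])[0]; j=min(tb,key=lambda t:np.linalg.norm(cen(t[0])-u)); dist=np.linalg.norm(cen(j[0])-u)
        vs=[(A,m)]
        if tb and dist<15: vs.append((B,j[0]))
        r,f=fit(vs,z,hulls,lines,p,yaws); print(name,cf,len(vs),"x %.4f y %.4f yaw %.3f (%.1fdeg) res %.3f"%(*r,np.degrees(r[2]),f))
Y=(0,.8,1.57,2.4)
do("bottom_case",.004,.044,box(.1,.064,.044),yaws=Y)
do("tall_case_1",0,.044,box(.1,.064,.044),yaws=Y)
do("tall_case_1",0,.030,box(.1,.064,.030),yaws=Y)
do("flat_case_1",0,.030,box(.1,.064,.030),yaws=Y)
do("flat_case_1",0,.044,box(.1,.064,.044),yaws=Y)
do("spot",.004,.003,[circ(.055,.003)])
h,l=pailm(-.25)
do("pail",0,.05,h,l,yaws=(-2.4,-1.6,-.8,0))
for n,i in (("top",A),("scene",B)): print(n,[(cen(m).round(1).tolist(),cf) for m,cf in sees("bail_top",i,.1)])
E
python3 m1.py; cp pics/scene0.png pics/full.png
```

```text
bottom_case 0.74 2 x 0.5605 y 0.1155 yaw -0.146 (-8.3deg) res 0.072
tall_case_1 0.89 2 x 0.4672 y -0.2546 yaw 3.668 (210.1deg) res 0.101
tall_case_1 0.66 2 x 0.4485 y -0.3948 yaw 2.945 (168.7deg) res 0.062
tall_case_1 0.89 2 x 0.4666 y -0.2559 yaw 0.517 (29.6deg) res 0.091
tall_case_1 0.66 2 x 0.4485 y -0.3969 yaw 2.947 (168.9deg) res 0.116
flat_case_1 0.93 2 x 0.4676 y -0.6253 yaw 3.375 (193.4deg) res 0.114
flat_case_1 0.67 2 x 0.5964 y -0.3873 yaw 3.052 (174.9deg) res 0.060
flat_case_1 0.67 2 x 0.5780 y -0.5238 yaw 0.419 (24.0deg) res 0.078
flat_case_1 0.93 2 x 0.4679 y -0.6231 yaw 0.322 (18.4deg) res 0.259
flat_case_1 0.67 2 x 0.5966 y -0.3855 yaw -0.089 (-5.1deg) res 0.158
flat_case_1 0.67 2 x 0.5778 y -0.5215 yaw 0.450 (25.8deg) res 0.155
spot 0.92 1 x 0.5360 y -0.0631 yaw 0.374 (21.4deg) res 0.048
pail 0.67 2 x 0.5209 y 0.3909 yaw -1.016 (-58.2deg) res 0.145
top [([251.0, 215.2], 0.39), ([193.2, 210.7], 0.38)]
scene [([425.5, 268.2], 0.42)]
```

View pics/full.png

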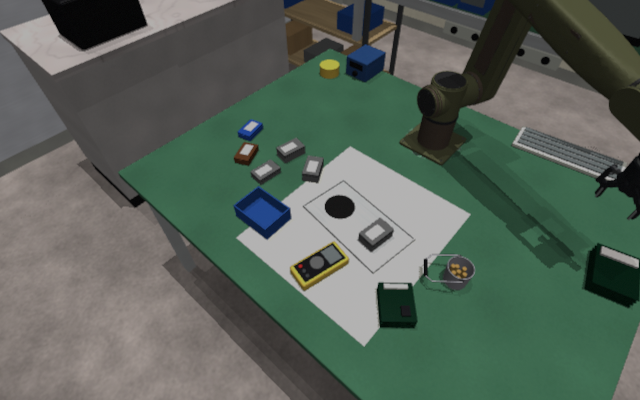

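View pics/top0.png

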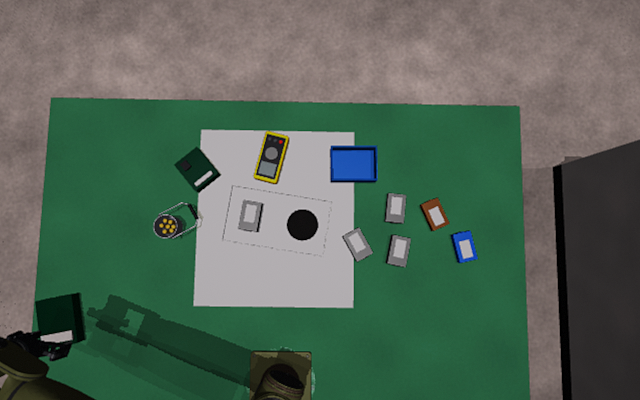

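```bash
cat > plan.py <<'E'
from h import *
import sys
def cur():
    s=env.state(); q=s["eef_rot"]; return s["eef_pos"].copy(),R.from_quat([q[1],q[2],q[3],q[0]]),s
def phi(Rm): x=Rm.as_matrix()[:,0]; return np.arctan2(x[1],x[0])
def down(f): c,s=np.cos(f),np.sin(f); return R.from_matrix(np.array([[c,0,-s],[s,0,c],[0,-1,0]]))
def plan(wps,dmax=4.8,start=None):
    """wps: (x,y,z,phi[,step cm]); prints rows as [tx,ty,tz | twist]"""
    if start is None: p,Rm,s=cur()
    else: p,Rm=np.array(start[:3]),down(start[3])
    i=0
    for w in wps:
        tgt=np.array(w[:3]); d=w[4] if len(w)>4 else dmax
        Rt=down(w[3]); rv=(Rm.inv()*Rt).as_rotvec(degrees=True)
        n=max(1,int(np.ceil(np.linalg.norm(tgt-p)*100/d)),int(np.ceil(np.linalg.norm(rv)/8.5)))
        p0,R0=p.copy(),Rm
        print("-> ",np.round(w,3), n,"rows")
        for k in range(1,n+1):
            t=Rm.inv().apply(p0+(tgt-p0)*k/n-p).round(3)*100; t=t.round(1)
            r=(Rm.inv()*(R0*R.from_rotvec(rv*k/n,degrees=True))).as_rotvec(degrees=True).round(1)
            p=p+Rm.apply(t/100); Rm=Rm*R.from_rotvec(r,degrees=True)
            print("  ",i%5+1,(t+0.).tolist(),(r+0.).tolist()); i+=1
def say():
    p,Rm,s=cur(); print("t",s["time_s"],"p",p.round(4),"phi %.1f"%np.degrees(phi(Rm)),"tilt",(down(phi(Rm)).inv()*Rm).as_rotvec(degrees=True).round(2),"q",s["qpos"].round(2),"w %.4f"%s["gripper_width"],"F",s["wrist_force"].round(1))
E
python3 - <<'E'
from plan import *
say()
f=np.radians
plan([(.46,.35,.26,f(30)),(.467,-.255,.15,f(-60)),(.467,-.255,.0,f(-60))])
E
```

```text
t 2.0 p [0.1907 0.6214 0.2313] phi 72.9 tilt [0. 0. 0.] q [ 1.19  0.12  1.65  0.    1.37 -0.08] w 0.0857 F [-0.2 -0.3  0.2]
->  [0.46  0.35  0.26  0.524] 8 rows
   1 [-2.3, -0.4, -4.2] [0.0, 5.4, 0.0]
   2 [-1.8, -0.3, -4.4] [0.0, 5.3, 0.0]
   3 [-1.4, -0.4, -4.6] [0.0, 5.4, 0.0]
   4 [-1.0, -0.3, -4.7] [0.0, 5.4, 0.0]
   5 [-0.6, -0.4, -4.7] [0.0, 5.3, 0.0]
   1 [-0.1, -0.4, -4.8] [0.0, 5.4, 0.0]
   2 [0.3, -0.3, -4.7] [0.0, 5.4, 0.0]
   3 [0.8, -0.4, -4.8] [0.0, 5.3, 0.0]
->  [ 0.467 -0.255  0.15  -1.047] 13 rows
   4 [-2.3, 0.8, -4.1] [0.0, 6.9, 0.0]
   5 [-1.8, 0.9, -4.2] [0.0, 7.0, 0.0]
   1 [-1.2, 0.8, -4.5] [0.0, 6.9, 0.0]
   2 [-0.7, 0.9, -4.6] [0.0, 6.9, 0.0]
   3 [-0.1, 0.8, -4.7] [0.0, 6.9, 0.0]
   4 [0.4, 0.9, -4.6] [0.0, 7.0, 0.0]
   5 [1.0, 0.8, -4.6] [0.0, 6.9, 0.0]
   1 [1.5, 0.9, -4.4] [0.0, 6.9, 0.0]
   2 [2.0, 0.8, -4.1] [0.0, 6.9, 0.0]
   3 [2.6, 0.9, -3.9] [0.0, 7.0, 0.0]
   4 [2.9, 0.8, -3.6] [0.0, 6.9, 0.0]
   5 [3.4, 0.9, -3.2] [0.0, 6.9, 0.0]
   1 [3.8, 0.8, -2.7] [0.0, 6.9, 0.0]
->  [ 0.467 -0.255  0.    -1.047] 4 rows
   2 [0.0, 3.8, 0.0] [0.0, 0.0, 0.0]
   3 [0.0, 3.7, 0.0] [0.0, 0.0, 0.0]
   4 [0.0, 3.8, 0.0] [0.0, 0.0, 0.0]
   5 [0.0, 3.7, 0.0] [0.0, 0.0, 0.0]
```

>>> send_rows(commands=[{"translation": [-2.3, -0.4, -4.2], "twist": [0, 5.4, 0]}, {"translation": [-1.8, -0.3, -4.4], "twist": [0, 5.3, 0]}, {"translation": [-1.4, -0.4, -4.6], "twist": [0, 5.4, 0]}, {"translation": [-1.0, -0.3, -4.7], "twist": [0, 5.4, 0]}, {"translation": [-0.6, -0.4, -4.7], "twist": [0, 5.3, 0]}], jaw=0)

```text
time_s: 2.5
eef_pos: [0.36, 0.4503, 0.2496]
eef_rot: [0.651, -0.651, -0.276, 0.276]
wrist_force: [0.7, 0.0, -0.8]
gripper_width: 0.0852
```

>>> send_rows(commands=[{"translation": [-0.1, -0.4, -4.8], "twist": [0, 5.4, 0]}, {"translation": [0.3, -0.3, -4.7], "twist": [0, 5.4, 0]}, {"translation": [0.8, -0.4, -4.8], "twist": [0, 5.3, 0]}, {"translation": [-2.3, 0.8, -4.1], "twist": [0, 6.9, 0]}, {"translation": [-1.8, 0.9, -4.2], "twist": [0, 7.0, 0]}])

```text
time_s: 3.0
eef_pos: [0.4618, 0.2551, 0.2437]
eef_rot: [0.7, -0.7, -0.098, 0.097]
wrist_force: [1.2, -0.4, 0.7]
gripper_width: 0.0859
```

>>> send_rows(commands=[{"translation": [-1.2, 0.8, -4.5], "twist": [0, 6.9, 0]}, {"translation": [-0.7, 0.9, -4.6], "twist": [0, 6.9, 0]}, {"translation": [-0.1, 0.8, -4.7], "twist": [0, 6.9, 0]}, {"translation": [0.4, 0.9, -4.6], "twist": [0, 7.0, 0]}, {"translation": [1.0, 0.8, -4.6], "twist": [0, 6.9, 0]}])

```text
time_s: 3.5
eef_pos: [0.4637, 0.0218, 0.2013]
eef_rot: [0.698, -0.698, 0.115, -0.115]
wrist_force: [0.5, 0.1, 0.5]
gripper_width: 0.0855
```

>>> send_rows(commands=[{"translation": [1.5, 0.9, -4.4], "twist": [0, 6.9, 0]}, {"translation": [2.0, 0.8, -4.1], "twist": [0, 6.9, 0]}, {"translation": [2.6, 0.9, -3.9], "twist": [0, 7.0, 0]}, {"translation": [2.9, 0.8, -3.6], "twist": [0, 6.9, 0]}, {"translation": [3.4, 0.9, -3.2], "twist": [0, 6.9, 0]}])

```text
time_s: 4.0
eef_pos: [0.4659, -0.2104, 0.1585]
eef_rot: [0.632, -0.632, 0.317, -0.318]
wrist_force: [-0.3, -0.5, 0.4]
gripper_width: 0.0853
```

>>> send_rows(commands=[{"translation": [3.8, 0.8, -2.7], "twist": [0, 6.9, 0]}, {"translation": [0, 0, 0], "twist": [0, 0, 0]}])

```text
time_s: 4.2
eef_pos: [0.4665, -0.2593, 0.1493]
eef_rot: [-0.611, 0.612, -0.356, 0.355]
wrist_force: [0.2, 0.1, 0.5]
gripper_width: 0.0858
```

Run:
```python
from plan import *
say()
f=np.radians
plan([(.467,-.255,.0,f(-60))])
```

```text
t 4.2 p [ 0.4665 -0.2593  0.1493] phi -60.4 tilt [-0.08 -0.    0.01] q [-0.61 -0.07  1.99 -0.    1.22  0.45] w 0.0858 F [0.2 0.1 0.5]
->  [ 0.467 -0.255  0.    -1.047] 4 rows
   1 [-0.1, 3.7, 0.1] [0.0, -0.1, 0.0]
   2 [-0.1, 3.8, 0.0] [0.0, -0.1, 0.0]
   3 [-0.1, 3.7, 0.1] [0.1, -0.1, 0.0]
   4 [0.0, 3.7, 0.1] [0.0, -0.1, 0.0]
```

>>> send_rows(commands=[{"translation": [-0.1, 3.7, 0.1], "twist": [0, -0.1, 0]}, {"translation": [-0.1, 3.8, 0], "twist": [0, -0.1, 0]}, {"translation": [-0.1, 3.7, 0.1], "twist": [0, -0.1, 0]}, {"translation": [0, 3.7, 0.1], "twist": [0, 0, 0]}, {"translation": [0, 0, 0], "twist": [0, 0, 0]}])

```text
time_s: 4.7
eef_pos: [0.4644, -0.2476, -0.0039]
eef_rot: [0.614, -0.613, 0.356, -0.347]
wrist_force: [-1.1, 1.1, -0.8]
gripper_width: 0.0852
```

>>> send_rows(commands=[{"translation": [0, 0, 0], "twist": [0, 0, 0]}, {"translation": [0, 0, 0], "twist": [0, 0, 0]}, {"translation": [0, 0, 0], "twist": [0, 0, 0]}, {"translation": [0, 0, 0], "twist": [0, 0, 0]}, {"translation": [0, 0, 0], "twist": [0, 0, 0]}], jaw=1)

```text
time_s: 5.2
eef_pos: [0.4702, -0.2519, 0.004]
eef_rot: [-0.613, 0.613, -0.35, 0.353]
wrist_force: [-0.7, 0.2, 6.6]
gripper_width: 0.0629
```

Run:
```python
from plan import *
say()
B=env.capture("scene"); u=proj(B,[[.467,-.255,.03]])[0].astype(int); print(u)
cv2.imwrite("pics/g1.png",cv2.resize(B["color"][u[1]-45:u[1]+45,u[0]-60:u[0]+60,::-1],None,fx=6,fy=6,interpolation=cv2.INTER_CUBIC))
f=np.radians
plan([(.467,-.255,.16,f(-60)),(.5605,.1155,.16,f(-98.3)),(.5605,.1155,.055,f(-98.3))])
```

```text
t 5.2 p [ 0.4702 -0.2519  0.004 ] phi -59.7 tilt [ 0.12 -0.   -0.22] q [-0.59  0.13  2.07  0.    0.94  0.45] w 0.0629 F [-0.7  0.2  6.6]
[312 167]
->  [ 0.467 -0.255  0.16  -1.047] 4 rows
   1 [0.0, -3.9, -0.1] [0.0, 0.1, 0.1]
   2 [0.1, -3.9, -0.1] [-0.1, 0.1, 0.0]
   3 [0.0, -3.9, -0.1] [0.0, 0.1, 0.1]
   4 [0.0, -3.9, -0.1] [0.0, 0.0, 0.0]
->  [ 0.56   0.116  0.16  -1.716] 8 rows
   5 [-3.4, 0.0, 3.3] [0.0, 4.8, 0.0]
   1 [-3.7, 0.0, 3.1] [0.0, 4.8, 0.0]
   2 [-3.9, 0.0, 2.7] [0.0, 4.8, 0.0]
   3 [-4.2, 0.0, 2.3] [0.0, 4.8, 0.0]
   4 [-4.3, 0.0, 2.1] [0.0, 4.8, 0.0]
   5 [-4.5, 0.0, 1.6] [0.0, 4.8, 0.0]
   1 [-4.6, 0.0, 1.3] [0.0, 4.7, 0.0]
   2 [-4.7, 0.0, 0.9] [0.0, 4.8, 0.0]
->  [ 0.56   0.116  0.055 -1.716] 3 rows
   3 [0.0, 3.5, 0.0] [0.0, 0.0, 0.0]
   4 [0.0, 3.5, 0.0] [0.0, 0.0, 0.0]
   5 [0.0, 3.5, 0.0] [0.0, 0.0, 0.0]
```

View pics/g1.png

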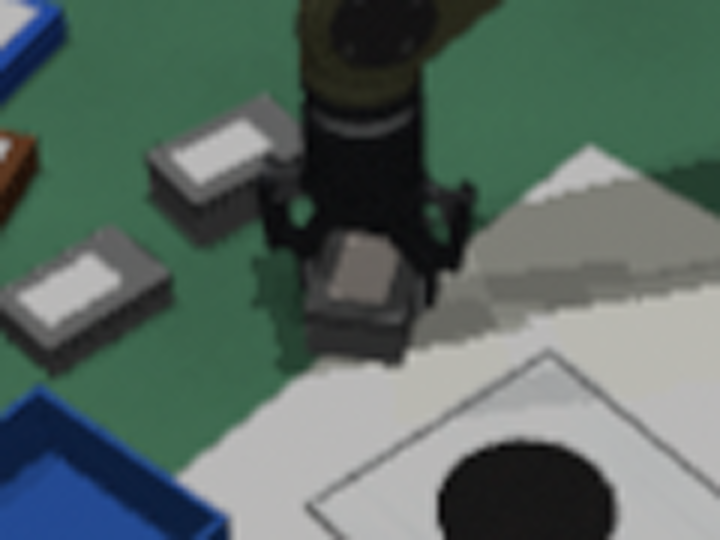

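>>> send_rows(commands=[{"translation": [0, -3.9, -0.1], "twist": [0, 0, 0]}, {"translation": [0, -3.9, -0.1], "twist": [0, 0, 0]}, {"translation": [0, -3.9, -0.1], "twist": [0, 0, 0]}, {"translation": [0, -3.9, -0.1], "twist": [0, 0, 0]}, {"translation": [-3.4, 0, 3.3], "twist": [0, 4.8, 0]}])

```text
time_s: 5.75
eef_pos: [0.4794, -0.2119, 0.1654]
eef_rot: [-0.596, 0.597, -0.374, 0.385]
wrist_force: [1.2, 0.9, -1.6]
gripper_width: 0.0632
```

>>> send_rows(commands=[{"translation": [-3.7, 0, 3.1], "twist": [0, 4.8, 0]}, {"translation": [-3.9, 0, 2.7], "twist": [0, 4.8, 0]}, {"translation": [-4.2, 0, 2.3], "twist": [0, 4.8, 0]}, {"translation": [-4.3, 0, 2.1], "twist": [0, 4.8, 0]}, {"translation": [-4.5, 0, 1.6], "twist": [0, 4.8, 0]}])

```text
time_s: 6.25
eef_pos: [0.5333, 0.0273, 0.1576]
eef_rot: [0.506, -0.506, 0.494, -0.494]
wrist_force: [0.6, 0.3, -2.4]
gripper_width: 0.0633
```

>>> send_rows(commands=[{"translation": [-4.6, 0, 1.3], "twist": [0, 4.7, 0]}, {"translation": [-4.7, 0, 0.9], "twist": [0, 4.8, 0]}, {"translation": [0, 3.0, 0], "twist": [0, 0, 0]}, {"translation": [0, 3.0, 0], "twist": [0, 0, 0]}, {"translation": [0, 0, 0], "twist": [0, 0, 0]}])

```text
time_s: 6.75
eef_pos: [0.5526, 0.1182, 0.0923]
eef_rot: [0.461, -0.467, 0.535, -0.531]
wrist_force: [-1.1, 0.0, -4.0]
gripper_width: 0.0635
```

Run:
```python
from plan import *
say()
f=np.radians
plan([(.5605,.1155,.075,f(-98.3)),(.5605,.1155,.055,f(-98.3),1)])
```

```text
t 6.75 p [0.5526 0.1182 0.0923] phi -97.9 tilt [-0.57  0.   -0.15] q [ 0.12  0.07  1.95 -0.    1.13  1.82] w 0.0635 F [-1.1  0.  -4. ]
->  [ 0.56   0.116  0.075 -1.716] 1 rows
   1 [0.2, 1.7, 0.8] [0.6, 0.4, 0.2]
->  [ 0.56   0.116  0.055 -1.716  1.   ] 3 rows
   2 [0.0, 0.7, 0.0] [0.0, 0.0, 0.0]
   3 [0.0, 0.6, 0.0] [0.0, 0.0, 0.0]
   4 [0.0, 0.7, 0.0] [0.0, 0.0, 0.0]
```

>>> send_rows(commands=[{"translation": [0, 1.0, 0.0], "twist": [0, 0, 0]}, {"translation": [0, 0, 0], "twist": [0, 0, 0]}, {"translation": [0, 0, 0], "twist": [0, 0, 0]}, {"translation": [0, 0, 0], "twist": [0, 0, 0]}])

```text
time_s: 7.15
eef_pos: [0.5579, 0.1179, 0.0889]
eef_rot: [-0.465, 0.463, -0.533, 0.534]
wrist_force: [-0.2, -1.1, -1.9]
gripper_width: 0.0631
```

Run:
```python
from plan import *
say()
f=np.radians
plan([(.5605,.1155,.055,f(-98.3),1)])
```

```text
t 7.15 p [0.5579 0.1179 0.0889] phi -98.0 tilt [0.14 0.   0.04] q [0.11 0.08 1.95 0.   1.11 1.82] w 0.0631 F [-0.2 -1.1 -1.9]
->  [ 0.56   0.116  0.055 -1.716  1.   ] 4 rows
   1 [0.1, 0.8, 0.1] [0.0, 0.1, 0.0]
   2 [0.0, 0.9, 0.0] [-0.1, 0.1, 0.0]
   3 [0.1, 0.8, 0.1] [0.0, 0.0, 0.0]
   4 [0.0, 0.9, 0.1] [0.0, 0.1, 0.0]
```

>>> send_rows(commands=[{"translation": [0.1, 1.0, 0.1], "twist": [0, 0.1, 0]}, {"translation": [0.1, 1.0, 0.1], "twist": [0, 0.1, 0]}, {"translation": [0, 1.0, 0.1], "twist": [0, 0, 0]}, {"translation": [0, 0, 0], "twist": [0, 0, 0]}, {"translation": [0, 0, 0], "twist": [0, 0, 0]}])

```text
time_s: 7.65
eef_pos: [0.5591, 0.1157, 0.0564]
eef_rot: [0.463, -0.464, 0.535, -0.534]
wrist_force: [0.0, 0.5, -2.3]
gripper_width: 0.0629
```

>>> send_rows(commands=[{"translation": [0, 0.3, 0], "twist": [0, 0, 0]}, {"translation": [0, 0, 0], "twist": [0, 0, 0]}, {"translation": [0, 0, 0], "twist": [0, 0, 0]}])

```text
time_s: 7.95
eef_pos: [0.5598, 0.1158, 0.0546]
eef_rot: [-0.463, 0.463, -0.534, 0.534]
wrist_force: [-0.5, -0.5, -2.2]
gripper_width: 0.0635
```

>>> send_rows(commands=[{"translation": [0, 0.2, 0], "twist": [0, 0, 0]}, {"translation": [0, 0, 0], "twist": [0, 0, 0]}, {"translation": [0, 0, 0], "twist": [0, 0, 0]}])

```text
time_s: 8.25
eef_pos: [0.5596, 0.1157, 0.0523]
eef_rot: [0.463, -0.463, 0.534, -0.534]
wrist_force: [0.3, 1.0, -1.3]
gripper_width: 0.0636
```

>>> send_rows(commands=[{"translation": [0, 0.2, 0], "twist": [0, 0, 0]}, {"translation": [0, 0, 0], "twist": [0, 0, 0]}, {"translation": [0, 0, 0], "twist": [0, 0, 0]}])

```text
time_s: 8.55
eef_pos: [0.56, 0.1158, 0.0521]
eef_rot: [-0.463, 0.463, -0.534, 0.534]
wrist_force: [-4.9, -0.4, 6.9]
gripper_width: 0.0632
```

>>> send_rows(commands=[{"translation": [0, 0, 0], "twist": [0, 0, 0]}, {"translation": [0, 0, 0], "twist": [0, 0, 0]}, {"translation": [0, 0, 0], "twist": [0, 0, 0]}, {"translation": [0, 0, 0], "twist": [0, 0, 0]}, {"translation": [0, 0, 0], "twist": [0, 0, 0]}], jaw=0)

```text
time_s: 9.05
eef_pos: [0.5596, 0.1157, 0.0502]
eef_rot: [0.463, -0.463, 0.534, -0.534]
wrist_force: [-0.5, -0.4, 0.2]
gripper_width: 0.0853
```

Run:
```python
from plan import *
say()
f=np.radians
plan([(.5605,.1155,.2,f(-98.3)),(.4485,-.3948,.16,f(-101.2)),(.4485,-.3948,.0,f(-101.2))])
```

```text
t 9.05 p [0.5596 0.1157 0.0502] phi -98.2 tilt [-0.01  0.   -0.  ] q [0.11 0.14 1.96 0.   1.04 1.82] w 0.0853 F [-0.5 -0.4  0.2]
->  [ 0.56   0.116  0.2   -1.716] 4 rows
   1 [0.0, -3.7, 0.0] [0.0, 0.0, 0.0]
   2 [0.0, -3.8, 0.0] [0.0, 0.1, 0.0]
   3 [0.0, -3.7, 0.1] [0.0, 0.0, 0.0]
   4 [0.0, -3.8, 0.0] [0.0, 0.0, 0.0]
->  [ 0.448 -0.395  0.16  -1.766] 11 rows
   5 [4.7, 0.4, -0.3] [0.0, 0.3, 0.0]
   1 [4.8, 0.3, -0.4] [0.0, 0.2, 0.0]
   2 [4.7, 0.4, -0.3] [0.0, 0.3, 0.0]
   3 [4.8, 0.4, -0.2] [0.0, 0.3, 0.0]
   4 [4.7, 0.3, -0.3] [0.0, 0.2, 0.0]
   5 [4.7, 0.4, -0.2] [0.0, 0.3, 0.0]
   1 [4.8, 0.4, -0.2] [0.0, 0.3, 0.0]
   2 [4.7, 0.3, -0.2] [0.0, 0.2, 0.0]
   3 [4.8, 0.4, -0.2] [0.0, 0.3, 0.0]
   4 [4.7, 0.4, -0.1] [0.0, 0.3, 0.0]
   5 [4.8, 0.3, -0.1] [0.0, 0.2, 0.0]
->  [ 0.448 -0.395  0.    -1.766] 4 rows
   1 [0.0, 4.0, 0.0] [0.0, 0.0, 0.0]
   2 [0.0, 4.0, 0.0] [0.0, 0.0, 0.0]
   3 [0.0, 4.0, 0.0] [0.0, 0.0, 0.0]
   4 [0.0, 4.0, 0.0] [0.0, 0.0, 0.0]
```

>>> send_rows(commands=[{"translation": [0, -3.7, 0], "twist": [0, 0, 0]}, {"translation": [0, -3.8, 0], "twist": [0, 0, 0]}, {"translation": [0, -3.7, 0.1], "twist": [0, 0, 0]}, {"translation": [0, -3.8, 0], "twist": [0, 0, 0]}, {"translation": [4.7, 0.4, -0.3], "twist": [0, 0.3, 0]}])

```text
time_s: 9.55
eef_pos: [0.5556, 0.0723, 0.2047]
eef_rot: [-0.468, 0.459, -0.531, 0.537]
wrist_force: [0.6, -0.4, 0.8]
gripper_width: 0.0856
```

>>> send_rows(commands=[{"translation": [4.8, 0.3, -0.4], "twist": [0, 0.2, 0]}, {"translation": [4.7, 0.4, -0.3], "twist": [0, 0.3, 0]}, {"translation": [4.8, 0.4, -0.2], "twist": [0, 0.3, 0]}, {"translation": [4.7, 0.3, -0.3], "twist": [0, 0.2, 0]}, {"translation": [4.7, 0.4, -0.2], "twist": [0, 0.3, 0]}])

```text
time_s: 10.05
eef_pos: [0.4995, -0.1642, 0.1784]
eef_rot: [-0.456, 0.455, -0.541, 0.541]
wrist_force: [0.4, -0.3, 0.3]
gripper_width: 0.0853
```

>>> send_rows(commands=[{"translation": [4.8, 0.4, -0.2], "twist": [0, 0.3, 0]}, {"translation": [4.7, 0.3, -0.2], "twist": [0, 0.2, 0]}, {"translation": [4.8, 0.4, -0.2], "twist": [0, 0.3, 0]}, {"translation": [4.7, 0.4, -0.1], "twist": [0, 0.3, 0]}, {"translation": [4.8, 0.3, -0.1], "twist": [0, 0.2, 0]}])

```text
time_s: 10.55
eef_pos: [0.4489, -0.397, 0.16]
eef_rot: [0.449, -0.449, 0.546, -0.546]
wrist_force: [0.7, -0.3, 0.6]
gripper_width: 0.0858
```

>>> send_rows(commands=[{"translation": [0, 4.0, 0], "twist": [0, 0, 0]}, {"translation": [0, 4.0, 0], "twist": [0, 0, 0]}, {"translation": [0, 0, 0], "twist": [0, 0, 0]}, {"translation": [0, 0, 0], "twist": [0, 0, 0]}, {"translation": [0, 0, 0], "twist": [0, 0, 0]}])

```text
time_s: 11.05
eef_pos: [0.4511, -0.3961, 0.083]
eef_rot: [-0.45, 0.45, -0.544, 0.547]
wrist_force: [0.3, -0.1, 1.7]
gripper_width: 0.0855
```

Run:
```python
from plan import *
say()
f=np.radians
plan([(.4485,-.3948,.0,f(-101.2))])
```

```text
t 11.05 p [ 0.4511 -0.3961  0.083 ] phi -101.0 tilt [ 0.18 -0.   -0.13] q [-0.81  0.15  1.88 -0.    1.1   0.95] w 0.0855 F [ 0.3 -0.1  1.7]
->  [ 0.448 -0.395  0.    -1.766] 2 rows
   1 [0.0, 4.1, -0.2] [-0.1, 0.1, 0.1]
   2 [-0.1, 4.2, -0.1] [-0.1, 0.1, 0.0]
```

>>> send_rows(commands=[{"translation": [0, 4.1, -0.2], "twist": [0, 0.1, 0]}, {"translation": [-0.1, 4.2, -0.1], "twist": [0, 0.1, 0]}, {"translation": [0, 0, 0], "twist": [0, 0, 0]}, {"translation": [0, 0, 0], "twist": [0, 0, 0]}])

```text
time_s: 11.45
eef_pos: [0.4479, -0.3941, -0.0009]
eef_rot: [-0.449, 0.449, -0.546, 0.547]
wrist_force: [0.6, -0.4, 0.4]
gripper_width: 0.0856
```

>>> send_rows(commands=[{"translation": [0, 0, 0], "twist": [0, 0, 0]}, {"translation": [0, 0, 0], "twist": [0, 0, 0]}, {"translation": [0, 0, 0], "twist": [0, 0, 0]}, {"translation": [0, 0, 0], "twist": [0, 0, 0]}, {"translation": [0, 0, 0], "twist": [0, 0, 0]}], jaw=1)

```text
time_s: 11.95
eef_pos: [0.4492, -0.3959, 0.0013]
eef_rot: [-0.449, 0.448, -0.544, 0.549]
wrist_force: [-0.2, 0.8, 7.6]
gripper_width: 0.0632
```

Run:
```python
from plan import *
say()
f=np.radians
# check the stack so far
A=env.capture("top");B=env.capture("scene")
for n in("bottom_case","tall_case_1"):
    for c,t in((A,"top"),(B,"scene")): print(n,t,[(cen(m).round(1).tolist(),cf,int(m.sum())) for m,cf in sees(n,c)])
print("expect lvl2", proj(A,[[.5605,.1155,.07]]),proj(B,[[.5605,.1155,.07]]))
a=A["color"][190:250,220:280];b=B["color"][195:265,340:410]
cv2.imwrite("pics/st1.png",np.hstack([cv2.resize(i,(390,390),interpolation=cv2.INTER_CUBIC) for i in(a,b)])[:,:,::-1])
plan([(.4485,-.3948,.2,f(-101.2)),(.5605,.1155,.2,f(-98.3)),(.5605,.1155,.115,f(-98.3))])
```

```text
t 11.95 p [ 0.4492 -0.3959  0.0013] phi -101.3 tilt [ 0.32 -0.   -0.22] q [-0.81  0.26  1.92  0.    0.96  0.96] w 0.0632 F [-0.2  0.8  7.6]
bottom_case top [([259.3, 218.2], 0.41, 46)]
bottom_case scene [([372.7, 242.0], 0.55, 225)]
tall_case_1 top [([247.9, 215.2], 0.83, 679), ([394.4, 240.8], 0.67, 75)]
tall_case_1 scene [([378.2, 226.5], 0.9, 760), ([287.7, 152.7], 0.63, 335)]
expect lvl2 [[248.48902751 214.68453388]] [[376.85030421 226.6263228 ]]
->  [ 0.448 -0.395  0.2   -1.766] 5 rows
   1 [0.0, -4.0, 0.0] [-0.1, 0.0, 0.0]
   2 [0.0, -3.9, 0.0] [0.0, 0.0, 0.1]
   3 [0.0, -4.0, 0.0] [-0.1, 0.0, 0.0]
   4 [0.0, -4.0, 0.0] [-0.1, 0.0, 0.1]
   5 [0.0, -4.0, 0.0] [0.0, -0.1, 0.0]
->  [ 0.56   0.116  0.2   -1.716] 11 rows
   1 [-4.8, 0.0, 0.1] [0.0, -0.3, 0.0]
   2 [-4.7, 0.0, 0.1] [0.0, -0.2, 0.0]
   3 [-4.8, 0.0, 0.2] [0.0, -0.3, 0.0]
   4 [-4.7, 0.0, 0.1] [0.0, -0.2, 0.0]
   5 [-4.8, 0.0, 0.2] [0.0, -0.3, 0.0]
   1 [-4.7, 0.0, 0.2] [0.0, -0.3, 0.0]
   2 [-4.8, 0.0, 0.2] [0.0, -0.2, 0.0]
   3 [-4.7, 0.0, 0.3] [0.0, -0.3, 0.0]
   4 [-4.7, 0.0, 0.3] [0.0, -0.2, 0.0]
   5 [-4.8, 0.0, 0.3] [0.0, -0.3, 0.0]
   1 [-4.7, 0.0, 0.3] [0.0, -0.3, 0.0]
->  [ 0.56   0.116  0.115 -1.716] 2 rows
   2 [0.0, 4.3, 0.0] [0.0, 0.0, 0.0]
   3 [0.0, 4.2, 0.0] [0.0, 0.0, 0.0]
```

View pics/st1.png

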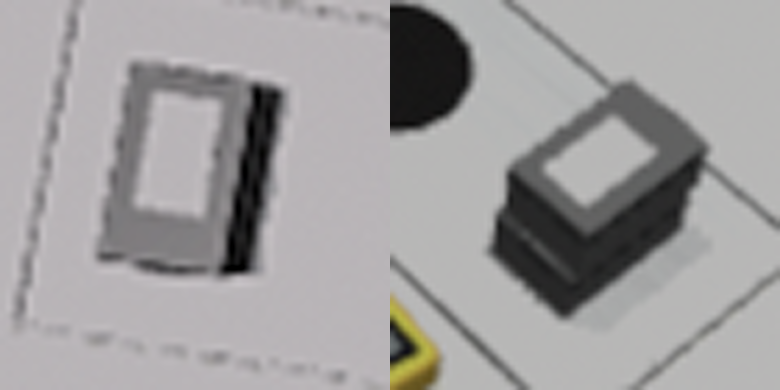

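Run:
```python
from plan import *
A=env.capture("top");B=env.capture("scene")
m=[sees("tall_case_1",c)[0][0] for c in(A,B)]
print([cen(i) for i in m])
for h in(.044,.03): print(h,fit([(A,m[0]),(B,m[1])],.048,box(.1,.064,h),p0=(.56,.1155,0),yaws=(-.15,)), fit([(A,m[0])],.048,box(.1,.064,h),p0=(.56,.1155,0),yaws=(-.15,)),fit([(B,m[1])],.048,box(.1,.064,h),p0=(.56,.1155,0),yaws=(-.15,)))
```

```text
[array([247.34992679, 215.88872621]), array([378.001287  , 226.53925354])]
0.044 (array([ 0.55680237,  0.11834432, -0.14453622]), np.float64(0.05817001962036842)) (array([ 0.55711792,  0.11894818, -0.13226861]), np.float64(0.06078718456635948)) (array([ 0.55703686,  0.11768874, -0.15927859]), np.float64(0.04631185807656396))
0.03 (array([ 0.55618372,  0.11853415, -0.13413718]), np.float64(0.1229819900735412)) (array([ 0.55775877,  0.11990274, -0.13948215]), np.float64(0.08654436884563489)) (array([ 0.55113959,  0.1138287 , -0.16373525]), np.float64(0.11503267973856209))
```

>>> send_rows(commands=[{"translation": [0, -4.0, 0], "twist": [0, 0, 0]}, {"translation": [0, -3.9, 0], "twist": [0, 0, 0]}, {"translation": [0, -4.0, 0], "twist": [0, 0, 0]}, {"translation": [0, -4.0, 0], "twist": [0, 0, 0]}, {"translation": [0, -4.0, 0], "twist": [0, 0, 0]}])

```text
time_s: 12.95
eef_pos: [0.4469, -0.3934, 0.1989]
eef_rot: [-0.449, 0.448, -0.546, 0.547]
wrist_force: [0.1, 0.5, -1.3]
gripper_width: 0.0632
```

>>> send_rows(commands=[{"translation": [-4.8, 0, 0.1], "twist": [0, -0.3, 0]}, {"translation": [-4.7, 0, 0.1], "twist": [0, -0.2, 0]}, {"translation": [-4.8, 0, 0.2], "twist": [0, -0.3, 0]}, {"translation": [-4.7, 0, 0.1], "twist": [0, -0.2, 0]}, {"translation": [-4.8, 0, 0.2], "twist": [0, -0.3, 0]}])

```text
time_s: 13.45
eef_pos: [0.4983, -0.1594, 0.1974]
eef_rot: [-0.455, 0.454, -0.541, 0.542]
wrist_force: [1.2, 0.2, -1.6]
gripper_width: 0.0629
```

>>> send_rows(commands=[{"translation": [-4.7, 0, 0.2], "twist": [0, -0.3, 0]}, {"translation": [-4.8, 0, 0.2], "twist": [0, -0.2, 0]}, {"translation": [-4.7, 0, 0.3], "twist": [0, -0.3, 0]}, {"translation": [-4.7, 0, 0.3], "twist": [0, -0.2, 0]}, {"translation": [-4.8, 0, 0.3], "twist": [0, -0.3, 0]}])

```text
time_s: 13.95
eef_pos: [0.5501, 0.0725, 0.1975]
eef_rot: [-0.461, 0.46, -0.536, 0.537]
wrist_force: [0.3, -0.8, -1.3]
gripper_width: 0.0637
```

>>> send_rows(commands=[{"translation": [-4.7, 0, 0.3], "twist": [0, -0.3, 0]}, {"translation": [0, 4.0, 0], "twist": [0, 0, 0]}, {"translation": [0, 4.0, 0], "twist": [0, 0, 0]}, {"translation": [0, 0, 0], "twist": [0, 0, 0]}, {"translation": [0, 0, 0], "twist": [0, 0, 0]}])

```text
time_s: 14.45
eef_pos: [0.5596, 0.1165, 0.1166]
eef_rot: [0.462, -0.462, 0.535, -0.535]
wrist_force: [0.5, -0.6, -1.3]
gripper_width: 0.0636
```

Run:
```python
from plan import *
say()
f=np.radians
plan([(.5605,.1155,.100,f(-98.3),1.5)])
```

```text
t 14.45 p [0.5596 0.1165 0.1166] phi -98.4 tilt [-0.06  0.   -0.01] q [0.11 0.05 1.93 0.   1.16 1.83] w 0.0636 F [ 0.5 -0.6 -1.3]
->  [ 0.56   0.116  0.1   -1.716  1.5  ] 2 rows
   1 [0.0, 0.8, 0.1] [0.0, 0.0, 0.0]
   2 [0.1, 0.9, 0.0] [0.1, -0.1, 0.0]
```

>>> send_rows(commands=[{"translation": [0, 0.9, 0.1], "twist": [0, 0, 0]}, {"translation": [0.1, 0.9, 0], "twist": [0, 0, 0]}, {"translation": [0, 0, 0], "twist": [0, 0, 0]}, {"translation": [0, 0, 0], "twist": [0, 0, 0]}, {"translation": [0, 0, 0], "twist": [0, 0, 0]}])

```text
time_s: 14.95
eef_pos: [0.5612, 0.1153, 0.0989]
eef_rot: [-0.462, 0.462, -0.535, 0.535]
wrist_force: [-0.9, 0.1, -1.1]
gripper_width: 0.0627
```

>>> send_rows(commands=[{"translation": [0, 0.3, 0], "twist": [0, 0, 0]}, {"translation": [0, 0, 0], "twist": [0, 0, 0]}, {"translation": [0, 0, 0], "twist": [0, 0, 0]}])

```text
time_s: 15.25
eef_pos: [0.5608, 0.1155, 0.0952]
eef_rot: [0.462, -0.462, 0.535, -0.535]
wrist_force: [0.0, -0.3, -1.6]
gripper_width: 0.0634
```

>>> send_rows(commands=[{"translation": [0, 0.2, 0], "twist": [0, 0, 0]}, {"translation": [0, 0, 0], "twist": [0, 0, 0]}, {"translation": [0, 0, 0], "twist": [0, 0, 0]}])

```text
time_s: 15.55
eef_pos: [0.5611, 0.1155, 0.0936]
eef_rot: [-0.462, 0.462, -0.535, 0.535]
wrist_force: [1.0, 0.3, -0.7]
gripper_width: 0.0634
```

>>> send_rows(commands=[{"translation": [0, 0.1, 0], "twist": [0, 0, 0]}, {"translation": [0, 0, 0], "twist": [0, 0, 0]}, {"translation": [0, 0, 0], "twist": [0, 0, 0]}])

```text
time_s: 15.85
eef_pos: [0.5613, 0.1155, 0.0935]
eef_rot: [-0.462, 0.462, -0.535, 0.535]
wrist_force: [-3.1, 0.3, 5.6]
gripper_width: 0.0633
```

>>> send_rows(commands=[{"translation": [0, 0, 0], "twist": [0, 0, 0]}, {"translation": [0, 0, 0], "twist": [0, 0, 0]}, {"translation": [0, 0, 0], "twist": [0, 0, 0]}, {"translation": [0, 0, 0], "twist": [0, 0, 0]}, {"translation": [0, 0, 0], "twist": [0, 0, 0]}], jaw=0)

```text
time_s: 16.35
eef_pos: [0.5608, 0.1154, 0.0921]
eef_rot: [0.462, -0.462, 0.535, -0.535]
wrist_force: [-0.4, 0.2, -0.1]
gripper_width: 0.0852
```

>>> send_rows(commands=[{"translation": [0, -4.0, 0], "twist": [0, 0, 0]}, {"translation": [0, -4.0, 0], "twist": [0, 0, 0]}, {"translation": [0, -4.0, 0], "twist": [0, 0, 0]}, {"translation": [0, 0, 0], "twist": [0, 0, 0]}])

```text
time_s: 16.75
eef_pos: [0.5646, 0.1159, 0.2203]
eef_rot: [-0.466, 0.458, -0.532, 0.538]
wrist_force: [0.4, -0.9, 0.3]
gripper_width: 0.0851
```

Run:
```python
from plan import *
say()
f=np.radians
plan([(.5964,-.3873,.14,f(-95.1)),(.5964,-.3873,.06,f(-95.1))])
```

```text
t 16.75 p [0.5646 0.1159 0.2203] phi -98.4 tilt [0.72 0.   0.19] q [ 0.11 -0.04  1.84  0.    1.33  1.83] w 0.0851 F [ 0.4 -0.9  0.3]
->  [ 0.596 -0.387  0.14  -1.66 ] 11 rows
   1 [4.5, 0.7, 0.9] [-0.1, -0.3, 0.0]
   2 [4.5, 0.8, 1.0] [0.0, -0.3, 0.0]
   3 [4.5, 0.7, 0.9] [-0.1, -0.3, 0.0]
   4 [4.5, 0.7, 0.8] [-0.1, -0.3, -0.1]
   5 [4.5, 0.7, 0.9] [0.0, -0.3, 0.0]
   1 [4.5, 0.8, 0.8] [-0.1, -0.3, 0.0]
   2 [4.5, 0.7, 0.8] [-0.1, -0.3, 0.0]
   3 [4.5, 0.7, 0.8] [0.0, -0.3, 0.0]
   4 [4.5, 0.7, 0.8] [-0.1, -0.3, 0.0]
   5 [4.6, 0.8, 0.7] [-0.1, -0.3, -0.1]
   1 [4.5, 0.7, 0.7] [0.0, -0.3, 0.0]
->  [ 0.596 -0.387  0.06  -1.66 ] 2 rows
   2 [0.0, 4.0, 0.0] [0.0, 0.0, 0.0]
   3 [0.0, 4.0, 0.0] [0.0, 0.0, 0.0]
```

>>> send_rows(commands=[{"translation": [4.5, 0.7, 0.9], "twist": [0, -0.3, 0]}, {"translation": [4.5, 0.8, 1.0], "twist": [0, -0.3, 0]}, {"translation": [4.5, 0.7, 0.9], "twist": [0, -0.3, 0]}, {"translation": [4.5, 0.7, 0.8], "twist": [0, -0.3, 0]}, {"translation": [4.5, 0.7, 0.9], "twist": [0, -0.3, 0]}])

```text
time_s: 17.25
eef_pos: [0.5746, -0.1152, 0.1754]
eef_rot: [0.469, -0.469, 0.529, -0.529]
wrist_force: [-0.8, -0.0, 0.2]
gripper_width: 0.0858
```

>>> send_rows(commands=[{"translation": [4.5, 0.8, 0.8], "twist": [0, -0.3, 0]}, {"translation": [4.5, 0.7, 0.8], "twist": [0, -0.3, 0]}, {"translation": [4.5, 0.7, 0.8], "twist": [0, -0.3, 0]}, {"translation": [4.5, 0.7, 0.8], "twist": [0, -0.3, 0]}, {"translation": [4.6, 0.8, 0.7], "twist": [0, -0.3, 0]}])

```text
time_s: 17.75
eef_pos: [0.5889, -0.3442, 0.1383]
eef_rot: [0.476, -0.476, 0.523, -0.523]
wrist_force: [-0.1, -0.8, 0.3]
gripper_width: 0.0854
```

>>> send_rows(commands=[{"translation": [4.5, 0.7, 0.7], "twist": [0, -0.3, 0]}, {"translation": [0, 3.0, 0], "twist": [0, 0, 0]}, {"translation": [0, 3.0, 0], "twist": [0, 0, 0]}, {"translation": [0, 0, 0], "twist": [0, 0, 0]}, {"translation": [0, 0, 0], "twist": [0, 0, 0]}])

```text
time_s: 18.25
eef_pos: [0.5913, -0.3874, 0.0712]
eef_rot: [0.477, -0.478, 0.522, -0.521]
wrist_force: [1.2, -0.1, -0.1]
gripper_width: 0.085
```

Run:
```python
from plan import *
say()
f=np.radians
plan([(.5964,-.3873,-.005,f(-95.1))])
```

```text
t 18.25 p [ 0.5913 -0.3874  0.0712] phi -95.1 tilt [-0.12 -0.    0.08] q [-0.66  0.38  1.63  0.    1.14  1.  ] w 0.0850 F [ 1.2 -0.1 -0.1]
->  [ 0.596 -0.387 -0.005 -1.66 ] 2 rows
   1 [0.0, 3.8, 0.3] [0.1, 0.0, 0.0]
   2 [0.0, 3.8, 0.2] [0.0, 0.0, -0.1]
```

>>> send_rows(commands=[{"translation": [0, 3.7, 0.3], "twist": [0, 0, 0]}, {"translation": [0, 3.7, 0.2], "twist": [0, 0, 0]}, {"translation": [0, 0, 0], "twist": [0, 0, 0]}, {"translation": [0, 0, 0], "twist": [0, 0, 0]}])

```text
time_s: 18.65
eef_pos: [0.5976, -0.3884, -0.0002]
eef_rot: [-0.478, 0.478, -0.521, 0.522]
wrist_force: [-0.5, -0.1, -0.7]
gripper_width: 0.0854
```

>>> send_rows(commands=[{"translation": [0, 0, 0], "twist": [0, 0, 0]}, {"translation": [0, 0, 0], "twist": [0, 0, 0]}, {"translation": [0, 0, 0], "twist": [0, 0, 0]}, {"translation": [0, 0, 0], "twist": [0, 0, 0]}, {"translation": [0, 0, 0], "twist": [0, 0, 0]}], jaw=1)

```text
time_s: 19.15
eef_pos: [0.5991, -0.39, 0.0025]
eef_rot: [-0.478, 0.477, -0.519, 0.524]
wrist_force: [0.1, -0.1, 6.7]
gripper_width: 0.0626
```

>>> send_rows(commands=[{"translation": [0, -4.0, 0], "twist": [0, 0, 0]}, {"translation": [0, -4.0, 0], "twist": [0, 0, 0]}, {"translation": [0, -4.0, 0], "twist": [0, 0, 0]}, {"translation": [0, -4.0, 0], "twist": [0, 0, 0]}, {"translation": [0, -4.0, 0], "twist": [0, 0, 0]}])

```text
time_s: 19.65
eef_pos: [0.5967, -0.3882, 0.2008]
eef_rot: [-0.477, 0.477, -0.521, 0.522]
wrist_force: [0.4, -0.7, -2.1]
gripper_width: 0.0628
```

Run:
```python
from plan import *
say()
A=env.capture("top");B=env.capture("scene")
m=[sees("tall_case_1",c) for c in(A,B)]
for M in m: print([(cen(i).round(1),c) for i,c in M])
try: print(fit([(A,m[0][0][0]),(B,m[1][0][0])],.092,box(.1,.064,.044),p0=(.56,.1155,0),yaws=(-.15,)))
except Exception as e: print(e)
b=B["color"][185:265,330:420]; cv2.imwrite("pics/st2.png",cv2.resize(b,(450,400),interpolation=cv2.INTER_CUBIC)[:,:,::-1])
f=np.radians
plan([(.5605,.1155,.235,f(-98.3)),(.5605,.1155,.165,f(-98.3))])
```

```text
t 19.65 p [ 0.5967 -0.3882  0.2008] phi -95.1 tilt [ 0.04 -0.   -0.03] q [-0.65  0.27  1.53  0.    1.34  1.01] w 0.0628 F [ 0.4 -0.7 -2.1]
[(array([246.1, 213.1]), 0.83)]
[(array([379.1, 219.3]), 0.96), (array([378.8, 234.3]), 0.68)]
(array([ 0.56245203,  0.11719253, -0.12695246]), np.float64(0.10404908841596099))
->  [ 0.56   0.116  0.235 -1.716] 11 rows
   1 [-4.5, -0.3, -0.7] [0.0, 0.3, 0.0]
   2 [-4.6, -0.3, -0.8] [0.0, 0.3, 0.0]
   3 [-4.5, -0.4, -0.8] [-0.1, 0.3, 0.0]
   4 [-4.5, -0.3, -0.8] [0.0, 0.3, 0.0]
   5 [-4.5, -0.3, -0.8] [0.0, 0.3, 0.1]
   1 [-4.6, -0.3, -0.9] [0.0, 0.3, 0.0]
   2 [-4.5, -0.3, -0.9] [0.0, 0.3, 0.0]
   3 [-4.5, -0.4, -0.9] [0.0, 0.3, 0.0]
   4 [-4.5, -0.3, -0.9] [-0.1, 0.2, 0.0]
   5 [-4.5, -0.3, -0.9] [0.0, 0.3, 0.0]
   1 [-4.5, -0.3, -1.0] [0.0, 0.3, 0.0]
->  [ 0.56   0.116  0.165 -1.716] 2 rows
   2 [0.0, 3.5, 0.0] [0.0, 0.0, 0.0]
   3 [0.0, 3.5, 0.0] [0.0, 0.0, 0.0]
```

View pics/st2.png

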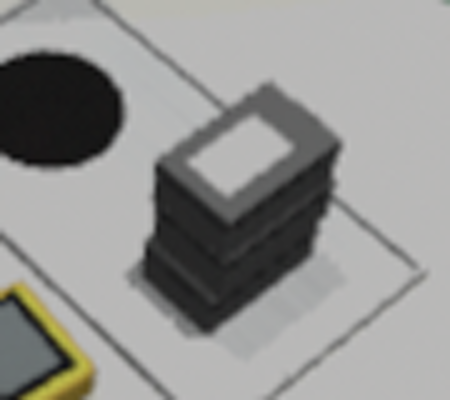

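>>> send_rows(commands=[{"translation": [-4.5, -0.3, -0.7], "twist": [0, 0.3, 0]}, {"translation": [-4.6, -0.3, -0.8], "twist": [0, 0.3, 0]}, {"translation": [-4.5, -0.4, -0.8], "twist": [0, 0.3, 0]}, {"translation": [-4.5, -0.3, -0.8], "twist": [0, 0.3, 0]}, {"translation": [-4.5, -0.3, -0.8], "twist": [0, 0.3, 0]}])

```text
time_s: 20.35
eef_pos: [0.5786, -0.1574, 0.2114]
eef_rot: [0.47, -0.471, 0.529, -0.526]
wrist_force: [0.7, 0.6, -1.5]
gripper_width: 0.0633
```

>>> send_rows(commands=[{"translation": [-4.6, -0.3, -0.9], "twist": [0, 0.3, 0]}, {"translation": [-4.5, -0.3, -0.9], "twist": [0, 0.3, 0]}, {"translation": [-4.5, -0.4, -0.9], "twist": [0, 0.3, 0]}, {"translation": [-4.5, -0.3, -0.9], "twist": [0, 0.2, 0]}, {"translation": [-4.5, -0.3, -0.9], "twist": [0, 0.3, 0]}])

```text
time_s: 20.85
eef_pos: [0.562, 0.0719, 0.2276]
eef_rot: [0.463, -0.465, 0.535, -0.533]
wrist_force: [1.6, 0.4, -1.6]
gripper_width: 0.0627
```

>>> send_rows(commands=[{"translation": [-4.5, -0.3, -1.0], "twist": [0, 0.3, 0]}, {"translation": [0, 3.5, 0], "twist": [0, 0, 0]}, {"translation": [0, 3.5, 0], "twist": [0, 0, 0]}, {"translation": [0, 0, 0], "twist": [0, 0, 0]}, {"translation": [0, 0, 0], "twist": [0, 0, 0]}])

```text
time_s: 21.35
eef_pos: [0.5587, 0.1159, 0.1612]
eef_rot: [0.461, -0.464, 0.536, -0.534]
wrist_force: [-0.3, 0.2, -0.9]
gripper_width: 0.0629
```

Run:
```python
from plan import *
say()
f=np.radians
plan([(.562,.116,.145,f(-98.3),1.5)])
```

```text
t 21.35 p [0.5587 0.1159 0.1612] phi -98.3 tilt [-0.26  0.   -0.07] q [0.11 0.01 1.89 0.   1.25 1.83] w 0.0629 F [-0.3  0.2 -0.9]
->  [ 0.562  0.116  0.145 -1.716  1.5  ] 2 rows
   1 [0.0, 0.8, 0.2] [0.1, 0.0, 0.0]
   2 [-0.1, 0.8, 0.1] [0.2, 0.0, 0.1]
```

>>> send_rows(commands=[{"translation": [0, 0.9, 0.2], "twist": [0, 0, 0]}, {"translation": [0, 0.9, 0.1], "twist": [0, 0, 0]}, {"translation": [0, 0, 0], "twist": [0, 0, 0]}, {"translation": [0, 0, 0], "twist": [0, 0, 0]}, {"translation": [0, 0, 0], "twist": [0, 0, 0]}])

```text
time_s: 21.85
eef_pos: [0.5635, 0.1156, 0.1459]
eef_rot: [-0.463, 0.462, -0.535, 0.535]
wrist_force: [0.1, 1.1, -1.8]
gripper_width: 0.0628
```

>>> send_rows(commands=[{"translation": [0, 0.3, 0], "twist": [0, 0, 0]}, {"translation": [0, 0, 0], "twist": [0, 0, 0]}, {"translation": [0, 0, 0], "twist": [0, 0, 0]}])

```text
time_s: 22.15
eef_pos: [0.5631, 0.1157, 0.1423]
eef_rot: [0.463, -0.463, 0.535, -0.535]
wrist_force: [-0.3, 0.6, -1.6]
gripper_width: 0.063
```

>>> send_rows(commands=[{"translation": [0, 0.2, 0], "twist": [0, 0, 0]}, {"translation": [0, 0, 0], "twist": [0, 0, 0]}, {"translation": [0, 0, 0], "twist": [0, 0, 0]}])

```text
time_s: 22.45
eef_pos: [0.5631, 0.1157, 0.1402]
eef_rot: [0.463, -0.463, 0.535, -0.535]
wrist_force: [-0.2, -0.1, -1.7]
gripper_width: 0.0632
```

>>> send_rows(commands=[{"translation": [0, 0.2, 0], "twist": [0, 0, 0]}, {"translation": [0, 0, 0], "twist": [0, 0, 0]}, {"translation": [0, 0, 0], "twist": [0, 0, 0]}])

```text
time_s: 22.75
eef_pos: [0.5634, 0.1157, 0.1387]
eef_rot: [-0.463, 0.462, -0.535, 0.535]
wrist_force: [-0.7, -0.3, -0.1]
gripper_width: 0.0628
```

>>> send_rows(commands=[{"translation": [0, 0.1, 0], "twist": [0, 0, 0]}, {"translation": [0, 0, 0], "twist": [0, 0, 0]}, {"translation": [0, 0, 0], "twist": [0, 0, 0]}])

```text
time_s: 23.05
eef_pos: [0.5635, 0.1157, 0.1386]
eef_rot: [-0.463, 0.463, -0.534, 0.535]
wrist_force: [-3.2, -0.4, 5.8]
gripper_width: 0.0625
```

>>> send_rows(commands=[{"translation": [0, 0, 0], "twist": [0, 0, 0]}, {"translation": [0, 0, 0], "twist": [0, 0, 0]}, {"translation": [0, 0, 0], "twist": [0, 0, 0]}, {"translation": [0, 0, 0], "twist": [0, 0, 0]}, {"translation": [0, 0, 0], "twist": [0, 0, 0]}], jaw=0)

```text
time_s: 23.55
eef_pos: [0.563, 0.1157, 0.1371]
eef_rot: [0.463, -0.463, 0.535, -0.535]
wrist_force: [-0.0, 0.4, 0.1]
gripper_width: 0.0856
```

>>> send_rows(commands=[{"translation": [0, -3.0, 0], "twist": [0, 0, 0]}, {"translation": [0, -4.0, 0], "twist": [0, 0, 0]}, {"translation": [0, -4.0, 0], "twist": [0, 0, 0]}, {"translation": [0, 0, 0], "twist": [0, 0, 0]}, {"translation": [0, 0, 0], "twist": [0, 0, 0]}])

```text
time_s: 24.05
eef_pos: [0.5638, 0.1158, 0.2489]
eef_rot: [-0.464, 0.462, -0.534, 0.535]
wrist_force: [0.3, -0.1, -1.0]
gripper_width: 0.0854
```

```bash
cat > m2.py <<'E'
from plan import *
A=env.capture("top");B=env.capture("scene")
pa,pb=sees("pail",A,.25),sees("pail",B,.25)
print([(cen(m).round(1),c) for m,c in pa],[(cen(m).round(1),c) for m,c in pb])
bt=[[(cen(m).round(1).tolist(),cf) for m,cf in sees("bail_top",i,.1)] for i in(A,B)]; print(bt)
h,l=pailm(-.25); p=back(A,cen(pa[0][0]),.05)
for v in ([(A,pa[0][0]),(B,pb[0][0])],[(A,pa[0][0])],[(B,pb[0][0])]):
    r,f=fit(v,0,h,l,p,yaws=(-2.4,-1.6,-.8,0,1,2)); u=np.array([np.cos(r[2]),np.sin(r[2])])
    print("pail",r.round(4),"res %.3f"%f,"tube",(r[:2]+.097*u).round(4))
    R1=r if len(v)==2 else R1
for c,o in((A,"a"),(B,"b")):
    q=proj(c,pose(R1,np.array([[0,0,.075],[.0969,0,.0453],[.0969,.028,.0453],[.0969,-.028,.0453],[0,.046,.07],[0,-.046,.07]])))
    x,y=q.mean(0).astype(int); im=cv2.resize(c["color"][y-35:y+35,x-35:x+35,::-1],(390,390),interpolation=cv2.INTER_CUBIC)
    for k in q: cv2.circle(im,tuple(((k-[x-35,y-35]+.5)*390/70).astype(int).tolist()),3,(0,0,255),1)
    cv2.circle(im,(4,4),2,(255,0,0),1); globals()[o]=im
cv2.imwrite("pics/p_%d.png"%B["shot"],np.hstack([a,b])); print(B["shot"])
E
python3 m2.py; mv pics/p_*.png pics/pail1.png
```

```text
[(array([168. , 225.9]), 0.56), (array([197.1, 167.4]), 0.56)] []
[[], [([425.5, 266.0], 0.56)]]Traceback (most recent call last):
  File "m2.py", line 7, in <module>
    for v in ([(A,pa[0][0]),(B,pb[0][0])],[(A,pa[0][0])],[(B,pb[0][0])]):
                               ~~^^^
IndexError: list index out of range
mv: cannot stat 'pics/p_*.png': No such file or directory
```

```bash
python3 - <<'E'
s=open("m2.py").read()
s=s.replace('A=env.capture("top");B=env.capture("scene")\npa,pb=sees("pail",A,.25),sees("pail",B,.25)','''for _ in range(4):
    A=env.capture("top");B=env.capture("scene")
    pa,pb=sees("pail",A,.25),sees("pail",B,.25)
    if pa and pb: break''')
open("m2.py","w").write(s)
E
python3 m2.py; mv pics/p_*.png pics/pail1.png
```

```text
[(array([167.6, 225.6]), 0.89), (array([285.2, 221.8]), 0.32)] [(array([455.8, 272.4]), 0.83)]
[[([167.5, 224.9], 0.7)], [([425.5, 267.2], 0.45)]]
pail [ 0.5203  0.3911 -0.9984] res 0.208 tube [0.5728 0.3095]
pail [ 0.5207  0.3908 -0.6566] res 0.288 tube [0.5976 0.3316]
pail [ 0.5199  0.3913 -1.0404] res 0.116 tube [0.569  0.3076]
15
```

View pics/pail1.png

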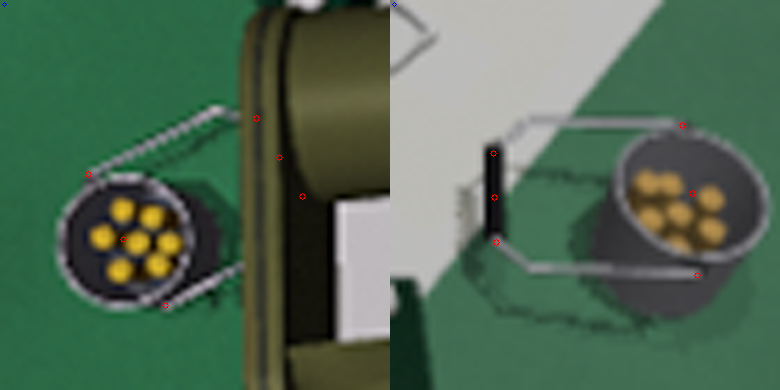

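Run:
```python
from plan import *
say()
f=np.radians
plan([(.572,.309,.20,f(-57.9)),(.572,.309,.12,f(-57.9))])
```

```text
t 24.65 p [0.5631 0.1157 0.2471] phi -98.3 tilt [-0.02  0.   -0.01] q [ 0.11 -0.05  1.8  -0.    1.39  1.82] w 0.0853 F [ 0.3  0.5 -0.4]
->  [ 0.572  0.309  0.2   -1.011] 5 rows
   1 [-3.9, 0.9, -0.4] [0.0, -8.1, 0.0]
   2 [-3.8, 1.0, 0.2] [0.0, -8.0, 0.0]
   3 [-3.8, 0.9, 0.7] [0.0, -8.1, 0.0]
   4 [-3.7, 1.0, 1.2] [0.0, -8.1, 0.0]
   5 [-3.4, 0.9, 1.8] [0.0, -8.1, 0.0]
->  [ 0.572  0.309  0.12  -1.011] 2 rows
   1 [0.0, 4.0, 0.0] [0.0, 0.0, 0.0]
   2 [-0.1, 4.0, 0.0] [0.0, 0.0, 0.0]
```

>>> send_rows(commands=[{"translation": [-3.9, 0, -0.4], "twist": [0, -8.1, 0]}, {"translation": [-3.8, 0.9, 0.2], "twist": [0, -8.0, 0]}, {"translation": [-3.8, 0.9, 0.7], "twist": [0, -8.1, 0]}, {"translation": [-3.7, 0.9, 1.2], "twist": [0, -8.1, 0]}, {"translation": [-3.4, 0.9, 1.8], "twist": [0, -8.1, 0]}], jaw=0.6)

```text
time_s: 25.15
eef_pos: [0.5725, 0.3104, 0.2111]
eef_rot: [0.62, -0.62, 0.34, -0.34]
wrist_force: [0.6, -0.3, -0.1]
gripper_width: 0.0344
```

>>> send_rows(commands=[{"translation": [0, 3.0, 0], "twist": [0, 0, 0]}, {"translation": [0, 3.0, 0], "twist": [0, 0, 0]}, {"translation": [0, 2.0, 0], "twist": [0, 0, 0]}, {"translation": [0, 0, 0], "twist": [0, 0, 0]}, {"translation": [0, 0, 0], "twist": [0, 0, 0]}])

```text
time_s: 25.65
eef_pos: [0.5727, 0.3088, 0.1315]
eef_rot: [-0.619, 0.619, -0.342, 0.342]
wrist_force: [0.3, -0.2, 0.6]
gripper_width: 0.0341
```

Run:
```python
from plan import *
say()
B=env.capture("scene")
im=B["color"][220:310,375:495,::-1]; cv2.imwrite("pics/ap.png",cv2.resize(im,(720,540),interpolation=cv2.INTER_CUBIC))
f=np.radians
plan([(.572,.309,.026,f(-57.9),3)])
```

```text
t 25.65 p [0.5727 0.3088 0.1315] phi -57.9 tilt [-0.01 -0.    0.  ] q [0.41 0.2  1.73 0.   1.2  1.42] w 0.0341 F [ 0.3 -0.2  0.6]
->  [ 0.572  0.309  0.026 -1.011  3.   ] 4 rows
   1 [0.0, 2.7, 0.0] [0.0, 0.0, 0.0]
   2 [0.0, 2.6, -0.1] [-0.1, 0.0, 0.0]
   3 [-0.1, 2.7, 0.0] [0.0, 0.0, 0.0]
   4 [0.0, 2.7, 0.0] [0.0, 0.0, 0.0]
```

View pics/ap.png

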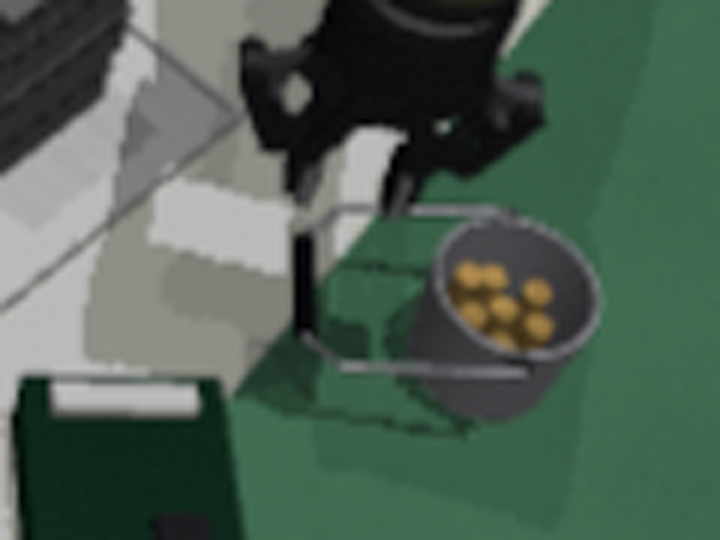

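>>> send_rows(commands=[{"translation": [0, 2.7, 0], "twist": [0, 0, 0]}, {"translation": [0, 2.6, 0], "twist": [0, 0, 0]}, {"translation": [0, 1.7, 0], "twist": [0, 0, 0]}, {"translation": [0, 0, 0], "twist": [0, 0, 0]}, {"translation": [0, 0, 0], "twist": [0, 0, 0]}])

```text
time_s: 26.2
eef_pos: [0.5733, 0.309, 0.0625]
eef_rot: [0.619, -0.618, 0.342, -0.342]
wrist_force: [-0.4, -0.1, 0.9]
gripper_width: 0.034
```

>>> send_rows(commands=[{"translation": [0, 1.5, 0], "twist": [0, 0, 0]}, {"translation": [0, 1.8, 0], "twist": [0, 0, 0]}, {"translation": [0, 0, 0], "twist": [0, 0, 0]}, {"translation": [0, 0, 0], "twist": [0, 0, 0]}])

```text
time_s: 26.6
eef_pos: [0.5718, 0.3084, 0.027]
eef_rot: [-0.618, 0.62, -0.343, 0.342]
wrist_force: [0.6, -0.0, 0.8]
gripper_width: 0.034
```

Run:
```python
from plan import *
say()
B=env.capture("scene")
im=B["color"][220:310,375:495,::-1].copy(); print(proj(B,[[.572,.309,.045],[.572,.309,.026]]))
cv2.imwrite("pics/ap2.png",cv2.resize(im,(720,540),interpolation=cv2.INTER_CUBIC))
```

```text
t 26.6 p [0.5718 0.3084 0.027 ] phi -57.9 tilt [-0.14 -0.    0.02] q [0.41 0.32 1.79 0.   1.04 1.42] w 0.0340 F [ 0.6 -0.   0.8]
[[425.26994872 267.72541444]
 [424.0129868  270.85086696]]
```

View pics/ap2.png

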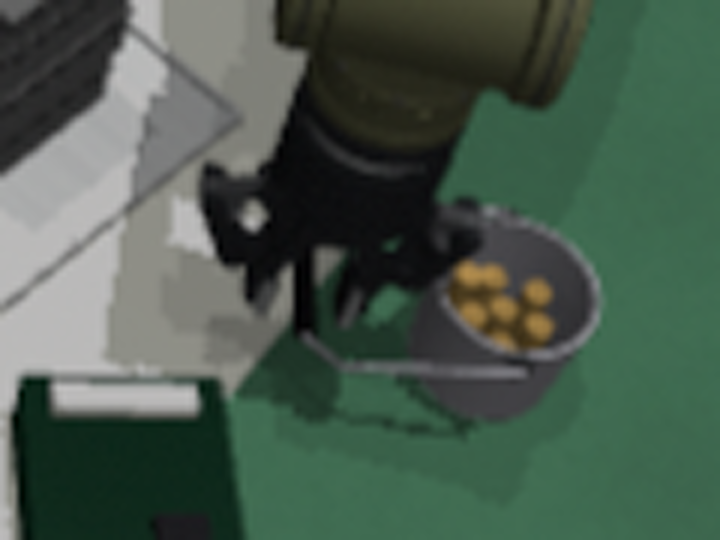

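>>> send_rows(commands=[{"translation": [0, 0, 0], "twist": [0, 0, 0]}, {"translation": [0, 0, 0], "twist": [0, 0, 0]}, {"translation": [0, 0, 0], "twist": [0, 0, 0]}, {"translation": [0, 0, 0], "twist": [0, 0, 0]}], jaw=1)

```text
time_s: 27.05
eef_pos: [0.5732, 0.3089, 0.0291]
eef_rot: [0.619, -0.618, 0.342, -0.342]
wrist_force: [0.2, -1.1, 2.5]
gripper_width: 0.0095
```

Run:
```python
from plan import *
say()
a=np.linspace(-.25,1.57,16); X=10*np.cos(a); Y=-10*np.sin(a); px,py=X[0],Y[0]
for i in range(1,16):
    tx,ty=round(X[i]-px,1),round(Y[i]-py,1); px+=tx;py+=ty; print((i-1)%5+1,tx,ty)
```

```text
t 27.05 p [0.5732 0.3089 0.0291] phi -57.9 tilt [ 0.08 -0.   -0.02] q [ 0.41  0.32  1.78 -0.    1.04  1.42] w 0.0095 F [ 0.2 -1.1  2.5]
1 0.2 -1.2
2 0.1 -1.2
3 -0.1 -1.2
4 -0.2 -1.2
5 -0.3 -1.2
1 -0.5 -1.1
2 -0.6 -1.0
3 -0.8 -1.0
4 -0.8 -0.8
5 -1.0 -0.8
1 -1.0 -0.6
2 -1.1 -0.5
3 -1.2 -0.4
4 -1.2 -0.2
5 -1.2 -0.1
```

>>> send_rows(commands=[{"translation": [0.2, -1.2, 0], "twist": [0, 0, 0]}, {"translation": [0.1, -1.2, 0], "twist": [0, 0, 0]}, {"translation": [-0.1, -1.2, 0], "twist": [0, 0, 0]}, {"translation": [-0.2, -1.2, 0], "twist": [0, 0, 0]}, {"translation": [-0.3, -1.2, 0], "twist": [0, 0, 0]}])

```text
time_s: 27.55
eef_pos: [0.5708, 0.3117, 0.0897]
eef_rot: [0.619, -0.619, 0.342, -0.342]
wrist_force: [-0.3, 2.1, -2.1]
gripper_width: 0.0099
```

Run:
```python
from plan import *
say()
B=env.capture("scene")
im=B["color"][220:310,375:495,::-1].copy()
cv2.imwrite("pics/ap3.png",cv2.resize(im,(720,540),interpolation=cv2.INTER_CUBIC))
```

```text
t 27.55 p [0.5708 0.3117 0.0897] phi -57.9 tilt [0.02 0.   0.04] q [0.42 0.25 1.76 0.   1.14 1.43] w 0.0099 F [-0.3  2.1 -2.1]
```

View pics/ap3.png

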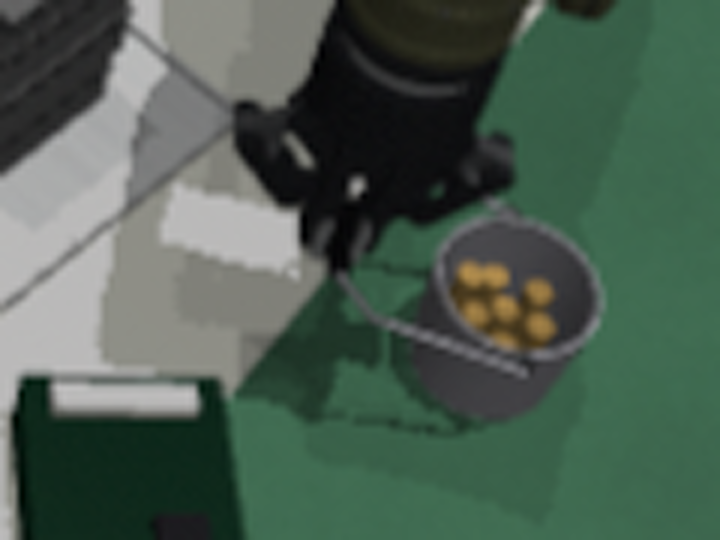

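Picture 10: bail raised with the tube in the jaws (~(340,250)), pail standing unmoved. Continue the arc, watching forces.

>>> send_rows(commands=[{"translation": [-0.5, -1.1, 0], "twist": [0, 0, 0]}, {"translation": [-0.6, -1.0, 0], "twist": [0, 0, 0]}, {"translation": [-0.8, -1.0, 0], "twist": [0, 0, 0]}, {"translation": [-0.8, -0.8, 0], "twist": [0, 0, 0]}, {"translation": [-1.0, -0.8, 0], "twist": [0, 0, 0]}])

```text
time_s: 28.1
eef_pos: [0.5513, 0.3431, 0.1367]
eef_rot: [0.619, -0.619, 0.342, -0.342]
wrist_force: [-0.3, -2.0, 1.9]
gripper_width: 0.0097
```

>>> send_rows(commands=[{"translation": [-1.0, -0.6, 0], "twist": [0, 0, 0]}, {"translation": [-1.1, -0.5, 0], "twist": [0, 0, 0]}, {"translation": [-1.2, -0.4, 0], "twist": [0, 0, 0]}, {"translation": [-1.2, -0.2, 0], "twist": [0, 0, 0]}, {"translation": [-1.2, -0.1, 0], "twist": [0, 0, 0]}])

```text
time_s: 28.6
eef_pos: [0.5203, 0.3924, 0.1539]
eef_rot: [0.619, -0.618, 0.342, -0.342]
wrist_force: [0.3, -0.5, 1.1]
gripper_width: 0.0099
```

>>> send_rows(commands=[{"translation": [0, 0, 0], "twist": [0, 0, 0]}, {"translation": [0, 0, 0], "twist": [0, 0, 0]}, {"translation": [0, 0, 0], "twist": [0, 0, 0]}, {"translation": [0, 0, 0], "twist": [0, 0, 0]}, {"translation": [0, 0, 0], "twist": [0, 0, 0]}])

```text
time_s: 29.1
eef_pos: [0.5209, 0.3916, 0.1539]
eef_rot: [0.619, -0.619, 0.342, -0.342]
wrist_force: [-0.1, 0.1, 6.2]
gripper_width: 0.0099
```

Run:
```python
from plan import *
say()
B=env.capture("scene")
im=B["color"][220:310,375:495,::-1].copy()
cv2.imwrite("pics/ap4.png",cv2.resize(im,(720,540),interpolation=cv2.INTER_CUBIC))
```

```text
t 29.1 p [0.5209 0.3916 0.1539] phi -57.9 tilt [0.04 0.   0.04] q [0.56 0.18 1.72 0.   1.24 1.57] w 0.0099 F [-0.1  0.1  6.2]
```

View pics/ap4.png

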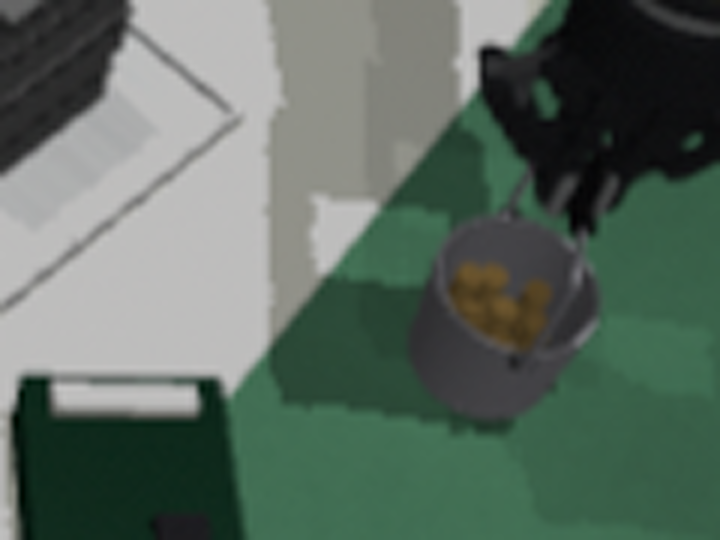

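>>> send_rows(commands=[{"translation": [0, -0.5, 0], "twist": [0, 0, 0]}, {"translation": [0, -1.0, 0], "twist": [0, 0, 0]}, {"translation": [0, -1.0, 0], "twist": [0, 0, 0]}, {"translation": [0, -1.0, 0], "twist": [0, 0, 0]}, {"translation": [0, -1.0, 0], "twist": [0, 0, 0]}])

```text
time_s: 29.65
eef_pos: [0.521, 0.3909, 0.1989]
eef_rot: [-0.619, 0.619, -0.342, 0.342]
wrist_force: [-0.4, 0.1, -6.6]
gripper_width: 0.0099
```

>>> send_rows(commands=[{"translation": [0, -1.0, 0], "twist": [0, 0, 0]}, {"translation": [0, -0.5, 0], "twist": [0, 0, 0]}, {"translation": [0, 0, 0], "twist": [0, 0, 0]}, {"translation": [0, 0, 0], "twist": [0, 0, 0]}, {"translation": [0, 0, 0], "twist": [0, 0, 0]}])

```text
time_s: 30.15
eef_pos: [0.5206, 0.3906, 0.2124]
eef_rot: [-0.618, 0.619, -0.342, 0.342]
wrist_force: [-1.1, -0.6, -5.6]
gripper_width: 0.0098
```

>>> send_rows(commands=[{"translation": [0, 0, 0], "twist": [0, 0, 0]}, {"translation": [0, 0, 0], "twist": [0, 0, 0]}, {"translation": [0, 0, 0], "twist": [0, 0, 0]}, {"translation": [0, 0, 0], "twist": [0, 0, 0]}, {"translation": [0, 0, 0], "twist": [0, 0, 0]}])

```text
time_s: 30.65
eef_pos: [0.521, 0.3909, 0.2133]
eef_rot: [-0.619, 0.619, -0.342, 0.342]
wrist_force: [0.3, 0.2, -7.6]
gripper_width: 0.0096
```

Run:
```python
from plan import *
say()
f=np.radians(-57.9)
plan([(.42,.30,.215,f,2.5),(.42,-.02,.215,f,2.5),(.536,-.063,.215,f,2.5)])
```

```text
t 30.65 p [0.521  0.3909 0.2133] phi -57.9 tilt [-0. -0.  0.] q [0.56 0.14 1.67 0.   1.34 1.57] w 0.0096 F [ 0.3  0.2 -7.6]
->  [ 0.42   0.3    0.215 -1.011  2.5  ] 6 rows
   1 [0.4, 0.0, -2.2] [0.0, 0.0, 0.0]
   2 [0.4, -0.1, -2.3] [0.0, 0.0, 0.0]
   3 [0.4, 0.0, -2.2] [0.0, 0.0, 0.0]
   4 [0.3, 0.0, -2.2] [0.0, 0.0, 0.0]
   5 [0.4, 0.0, -2.3] [0.0, 0.0, 0.0]
   1 [0.4, -0.1, -2.2] [0.0, 0.0, 0.0]
->  [ 0.42  -0.02   0.215 -1.011  2.5  ] 13 rows
   2 [2.1, 0.0, -1.3] [0.0, 0.0, 0.0]
   3 [2.1, 0.0, -1.3] [0.0, 0.0, 0.0]
   4 [2.1, 0.0, -1.3] [0.0, 0.0, 0.0]
   5 [2.0, 0.0, -1.3] [0.0, 0.0, 0.0]
   1 [2.1, 0.0, -1.3] [0.0, 0.0, 0.0]
   2 [2.1, 0.0, -1.4] [0.0, 0.0, 0.0]
   3 [2.1, 0.0, -1.3] [0.0, 0.0, 0.0]
   4 [2.1, 0.0, -1.3] [0.0, 0.0, 0.0]
   5 [2.1, 0.0, -1.3] [0.0, 0.0, 0.0]
   1 [2.1, 0.0, -1.3] [0.0, 0.0, 0.0]
   2 [2.0, 0.0, -1.3] [0.0, 0.0, 0.0]
   3 [2.1, 0.0, -1.3] [0.0, 0.0, 0.0]
   4 [2.1, 0.0, -1.3] [0.0, 0.0, 0.0]
->  [ 0.536 -0.063  0.215 -1.011  2.5  ] 5 rows
   5 [2.0, 0.0, 1.5] [0.0, 0.0, 0.0]
   1 [1.9, 0.0, 1.5] [0.0, 0.0, 0.0]
   2 [2.0, 0.0, 1.5] [0.0, 0.0, 0.0]
   3 [2.0, 0.0, 1.5] [0.0, 0.0, 0.0]
   4 [1.9, 0.0, 1.5] [0.0, 0.0, 0.0]
```

>>> send_rows(commands=[{"translation": [0.2, 0, -1.1], "twist": [0, 0, 0]}, {"translation": [0.4, 0, -2.2], "twist": [0, 0, 0]}, {"translation": [0.4, 0, -2.2], "twist": [0, 0, 0]}, {"translation": [0.4, 0, -2.2], "twist": [0, 0, 0]}, {"translation": [0.4, 0, -2.3], "twist": [0, 0, 0]}])

```text
time_s: 31.15
eef_pos: [0.4448, 0.3215, 0.2134]
eef_rot: [0.619, -0.619, 0.342, -0.342]
wrist_force: [0.5, -0.2, -6.7]
gripper_width: 0.0098
```

>>> send_rows(commands=[{"translation": [0.4, 0, -2.2], "twist": [0, 0, 0]}, {"translation": [1.1, 0, -1.7], "twist": [0, 0, 0]}, {"translation": [2.1, 0, -1.3], "twist": [0, 0, 0]}, {"translation": [2.1, 0, -1.3], "twist": [0, 0, 0]}, {"translation": [2.1, 0, -1.3], "twist": [0, 0, 0]}])

```text
time_s: 31.65
eef_pos: [0.4204, 0.2139, 0.2135]
eef_rot: [0.619, -0.619, 0.342, -0.342]
wrist_force: [-0.7, -0.2, -7.1]
gripper_width: 0.0098
```

>>> send_rows(commands=[{"translation": [2.1, 0, -1.3], "twist": [0, 0, 0]}, {"translation": [2.1, 0, -1.3], "twist": [0, 0, 0]}, {"translation": [2.1, 0, -1.3], "twist": [0, 0, 0]}, {"translation": [2.1, 0, -1.3], "twist": [0, 0, 0]}, {"translation": [2.1, 0, -1.3], "twist": [0, 0, 0]}])

```text
time_s: 32.15
eef_pos: [0.4213, 0.0903, 0.2135]
eef_rot: [0.619, -0.619, 0.342, -0.342]
wrist_force: [0.4, -0.5, -6.1]
gripper_width: 0.0097
```

>>> send_rows(commands=[{"translation": [2.1, 0, -1.3], "twist": [0, 0, 0]}, {"translation": [2.1, 0, -1.3], "twist": [0, 0, 0]}, {"translation": [2.1, 0, -1.3], "twist": [0, 0, 0]}, {"translation": [2.1, 0, -1.3], "twist": [0, 0, 0]}, {"translation": [1.6, 0, -0.5], "twist": [0, 0, 0]}])

```text
time_s: 32.65
eef_pos: [0.4259, -0.0251, 0.2134]
eef_rot: [-0.618, 0.619, -0.342, 0.343]
wrist_force: [-0.3, -0.2, -6.2]
gripper_width: 0.01
```

>>> send_rows(commands=[{"translation": [1.0, 0, 0], "twist": [0, 0, 0]}, {"translation": [0, 0, 0], "twist": [0, 0, 0]}, {"translation": [0, 0, 0], "twist": [0, 0, 0]}, {"translation": [0, 0, 0], "twist": [0, 0, 0]}, {"translation": [0, 0, 0], "twist": [0, 0, 0]}])

```text
time_s: 33.15
eef_pos: [0.4321, -0.0311, 0.2131]
eef_rot: [0.619, -0.619, 0.342, -0.341]
wrist_force: [-0.2, 1.1, -7.1]
gripper_width: 0.0098
```

Run:
```python
from plan import *
say()
f=np.radians(-57.9)
plan([(.536,-.063,.215,f,2.5)])
```

```text
t 33.15 p [ 0.4321 -0.0311  0.2131] phi -57.8 tilt [-0.   -0.    0.06] q [-0.2  -0.37  2.13  0.    1.38  0.81] w 0.0098 F [-0.2  1.1 -7.1]
->  [ 0.536 -0.063  0.215 -1.011  2.5  ] 5 rows
   1 [1.6, 0.0, 1.4] [0.0, 0.0, 0.0]
   2 [1.7, -0.1, 1.4] [0.0, 0.0, 0.0]
   3 [1.6, 0.0, 1.5] [0.0, 0.1, 0.0]
   4 [1.7, -0.1, 1.4] [0.0, 0.0, 0.0]
   5 [1.6, 0.0, 1.4] [0.0, 0.0, -0.1]
```

>>> send_rows(commands=[{"translation": [0.8, 0, 0.7], "twist": [0, 0, 0]}, {"translation": [1.6, 0, 1.4], "twist": [0, 0, 0]}, {"translation": [1.6, 0, 1.4], "twist": [0, 0, 0]}, {"translation": [1.6, 0, 1.4], "twist": [0, 0, 0]}, {"translation": [1.6, 0, 1.4], "twist": [0, 0, 0]}])

```text
time_s: 33.65
eef_pos: [0.5257, -0.0599, 0.2131]
eef_rot: [-0.619, 0.619, -0.342, 0.342]
wrist_force: [0.3, -0.4, -6.9]
gripper_width: 0.01
```

>>> send_rows(commands=[{"translation": [0.9, 0, 0.8], "twist": [0, 0, 0]}, {"translation": [0, 0, 0], "twist": [0, 0, 0]}, {"translation": [0, 0, 0], "twist": [0, 0, 0]}, {"translation": [0, 0, 0], "twist": [0, 0, 0]}, {"translation": [0, 0, 0], "twist": [0, 0, 0]}])

```text
time_s: 34.15
eef_pos: [0.5349, -0.0623, 0.2131]
eef_rot: [0.619, -0.619, 0.342, -0.342]
wrist_force: [0.1, 1.2, -6.0]
gripper_width: 0.0099
```

>>> send_rows(commands=[{"translation": [0, 0, 0], "twist": [0, 0, 0]}, {"translation": [0, 0, 0], "twist": [0, 0, 0]}, {"translation": [0, 0, 0], "twist": [0, 0, 0]}, {"translation": [0, 0, 0], "twist": [0, 0, 0]}, {"translation": [0, 0, 0], "twist": [0, 0, 0]}])

```text
time_s: 34.65
eef_pos: [0.5358, -0.0631, 0.2135]
eef_rot: [-0.619, 0.619, -0.342, 0.342]
wrist_force: [0.8, 0.3, -7.7]
gripper_width: 0.0103
```

>>> send_rows(commands=[{"translation": [0, 0, 0], "twist": [0, 0, 0]}, {"translation": [0, 0, 0], "twist": [0, 0, 0]}, {"translation": [0, 0, 0], "twist": [0, 0, 0]}, {"translation": [0, 0, 0], "twist": [0, 0, 0]}, {"translation": [0, 0, 0], "twist": [0, 0, 0]}])

```text
time_s: 35.15
eef_pos: [0.5356, -0.0628, 0.2132]
eef_rot: [-0.619, 0.619, -0.342, 0.342]
wrist_force: [-0.1, -0.3, -6.6]
gripper_width: 0.0101
```

>>> send_rows(commands=[{"translation": [0, 0, 0], "twist": [0, 0, 0]}, {"translation": [0, 0, 0], "twist": [0, 0, 0]}, {"translation": [0, 0, 0], "twist": [0, 0, 0]}, {"translation": [0, 0, 0], "twist": [0, 0, 0]}, {"translation": [0, 0, 0], "twist": [0, 0, 0]}])

```text
time_s: 35.65
eef_pos: [0.5356, -0.0628, 0.2133]
eef_rot: [0.619, -0.619, 0.342, -0.342]
wrist_force: [-0.1, 0.2, -7.0]
gripper_width: 0.0097
```

Run:
```python
from plan import *
say()
B=env.capture("scene")
im=B["color"][140:270,290:440,::-1].copy()
cv2.imwrite("pics/ap5.png",cv2.resize(im,(690,598),interpolation=cv2.INTER_CUBIC))
f=np.radians(-57.9)
plan([(.536,-.063,.167,f,1)])
```

```text
t 35.65 p [ 0.5356 -0.0628  0.2133] phi -57.9 tilt [0.   0.   0.01] q [-0.22 -0.11  1.92  0.    1.34  0.79] w 0.0097 F [-0.1  0.2 -7. ]
->  [ 0.536 -0.063  0.167 -1.011  1.   ] 5 rows
   1 [0.0, 0.9, 0.0] [0.0, 0.0, 0.0]
   2 [0.0, 1.0, 0.0] [0.0, 0.0, 0.0]
   3 [0.0, 0.9, 0.0] [0.0, 0.0, 0.0]
   4 [0.0, 0.9, 0.0] [0.0, 0.0, 0.0]
   5 [0.0, 0.9, 0.0] [0.0, 0.0, 0.0]
```

View pics/ap5.png

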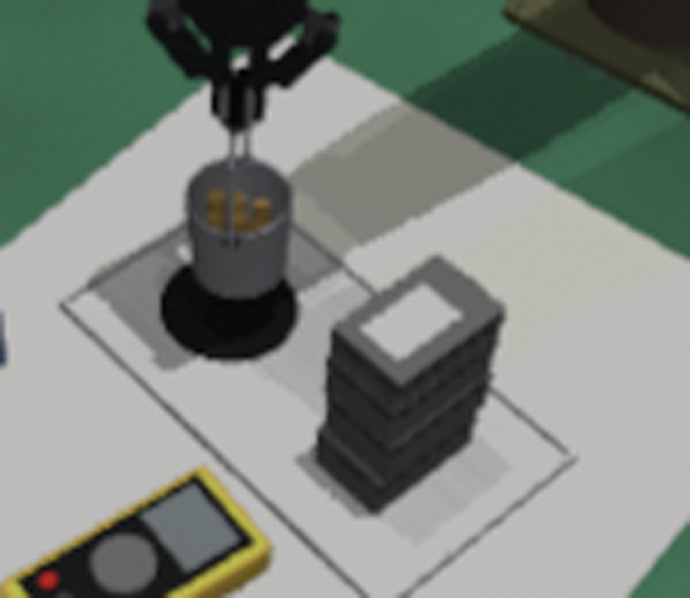

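>>> send_rows(commands=[{"translation": [0, 0.9, 0], "twist": [0, 0, 0]}, {"translation": [0, 1.0, 0], "twist": [0, 0, 0]}, {"translation": [0, 1.0, 0], "twist": [0, 0, 0]}, {"translation": [0, 1.0, 0], "twist": [0, 0, 0]}, {"translation": [0, 0.7, 0], "twist": [0, 0, 0]}])

```text
time_s: 36.2
eef_pos: [0.535, -0.0629, 0.1655]
eef_rot: [-0.619, 0.619, -0.343, 0.342]
wrist_force: [-0.4, 0.1, -7.3]
gripper_width: 0.0095
```

>>> send_rows(commands=[{"translation": [0, 0.2, 0], "twist": [0, 0, 0]}, {"translation": [0, 0, 0], "twist": [0, 0, 0]}, {"translation": [0, 0, 0], "twist": [0, 0, 0]}])

```text
time_s: 36.5
eef_pos: [0.5359, -0.0628, 0.1658]
eef_rot: [0.619, -0.619, 0.342, -0.342]
wrist_force: [-0.2, -0.2, -6.3]
gripper_width: 0.0098
```

>>> send_rows(commands=[{"translation": [0, 0.2, 0], "twist": [0, 0, 0]}, {"translation": [0, 0, 0], "twist": [0, 0, 0]}, {"translation": [0, 0, 0], "twist": [0, 0, 0]}])

```text
time_s: 36.8
eef_pos: [0.5357, -0.0629, 0.1635]
eef_rot: [-0.619, 0.619, -0.342, 0.342]
wrist_force: [-0.3, -0.2, -6.9]
gripper_width: 0.0095
```

>>> send_rows(commands=[{"translation": [0, 0.2, 0], "twist": [0, 0, 0]}, {"translation": [0, 0, 0], "twist": [0, 0, 0]}, {"translation": [0, 0, 0], "twist": [0, 0, 0]}])

```text
time_s: 37.1
eef_pos: [0.5357, -0.0629, 0.1614]
eef_rot: [0.619, -0.619, 0.342, -0.342]
wrist_force: [-0.1, 0.1, -6.0]
gripper_width: 0.01
```

>>> send_rows(commands=[{"translation": [0, 0.1, 0], "twist": [0, 0, 0]}, {"translation": [0, 0, 0], "twist": [0, 0, 0]}, {"translation": [0, 0, 0], "twist": [0, 0, 0]}])

```text
time_s: 37.4
eef_pos: [0.536, -0.063, 0.1609]
eef_rot: [0.619, -0.619, 0.342, -0.342]
wrist_force: [-0.3, -0.3, -2.9]
gripper_width: 0.0097
```

>>> send_rows(commands=[{"translation": [0, 0.1, 0], "twist": [0, 0, 0]}, {"translation": [0, 0, 0], "twist": [0, 0, 0]}, {"translation": [0, 0, 0], "twist": [0, 0, 0]}])

```text
time_s: 37.7
eef_pos: [0.5364, -0.0632, 0.1608]
eef_rot: [0.619, -0.619, 0.341, -0.343]
wrist_force: [-2.5, -0.1, 4.2]
gripper_width: 0.0102
```

>>> send_rows(commands=[{"translation": [0, 0, 0], "twist": [0, 0, 0]}, {"translation": [0, 0, 0], "twist": [0, 0, 0]}, {"translation": [0, 0, 0], "twist": [0, 0, 0]}, {"translation": [0, 0, 0], "twist": [0, 0, 0]}, {"translation": [0, 0, 0], "twist": [0, 0, 0]}], jaw=0)

```text
time_s: 38.2
eef_pos: [0.5356, -0.0628, 0.1592]
eef_rot: [0.619, -0.619, 0.342, -0.342]
wrist_force: [0.4, -0.1, -0.8]
gripper_width: 0.0811
```

>>> send_rows(commands=[{"translation": [0, -1.0, 0], "twist": [0, 0, 0]}, {"translation": [0, -1.0, 0], "twist": [0, 0, 0]}, {"translation": [0, -2.0, 0], "twist": [0, 0, 0]}, {"translation": [0, -3.0, 0], "twist": [0, 0, 0]}, {"translation": [0, -4.0, 0], "twist": [0, 0, 0]}])

```text
time_s: 38.7
eef_pos: [0.5348, -0.0627, 0.2696]
eef_rot: [-0.619, 0.619, -0.343, 0.341]
wrist_force: [0.6, -0.1, -0.4]
gripper_width: 0.0854
```

>>> send_rows(commands=[{"translation": [-1.0, -2.0, -4.0], "twist": [0, 0, 0]}, {"translation": [-1.0, 0, -4.0], "twist": [0, 0, 0]}, {"translation": [-1.0, 0, -4.0], "twist": [0, 0, 0]}, {"translation": [0, 0, -4.0], "twist": [0, 0, 0]}, {"translation": [0, 0, 0], "twist": [0, 0, 0]}])

```text
time_s: 39.2
eef_pos: [0.382, -0.124, 0.291]
eef_rot: [-0.618, 0.618, -0.342, 0.345]
wrist_force: [0.3, 0.4, -0.1]
gripper_width: 0.0852
```

```bash
cat > m3.py <<'E'
from plan import *
say()
A=env.capture("top");B=env.capture("scene")
for n in("pail","spot","tall_case_1","flat_case_1","bottom_case"):
    for c,t in((A,"top"),(B,"scene")): print(n,t,[(cen(m).round(1).tolist(),cf,int(m.sum())) for m,cf in sees(n,c)])
f=sees("flat_case_1",A),sees("flat_case_1",B)
near=lambda L,c,P:[m for m,_ in L if np.linalg.norm(cen(m)-proj(c,[P])[0])<10]
v=[(c,near(L,c,[.562,.116,.15])[0]) for c,L in((A,f[0]),(B,f[1])) if near(L,c,[.562,.116,.15])]
if v: print("flat",len(v),fit(v,.136,box(.1,.064,.03),p0=(.562,.116),yaws=(-.15,)))
for c,o in((A,"a"),(B,"b")):
    x,y=proj(c,[[.545,.02,.03]])[0].astype(int); im=cv2.resize(c["color"][y-50:y+50,x-50:x+50,::-1],(400,400),interpolation=cv2.INTER_CUBIC)
    for k in proj(c,pose([.536,-.0631,0],np.r_[circ(.036,.007,20),circ(.04,.082,20)])): cv2.circle(im,tuple(((k-[x-50,y-50]+.5)*4).astype(int).tolist()),1,(0,0,255),-1)
    globals()[o]=im
cv2.imwrite("pics/end1.png",np.hstack([a,b]))
E
python3 m3.py
```

```text
t 39.2 p [ 0.382 -0.124  0.291] phi -58.1 tilt [ 0.06 -0.   -0.2 ] q [-0.45 -0.5   2.09 -0.    1.55  0.57] w 0.0852 F [ 0.3  0.4 -0.1]
pail top [([304.6, 211.2], 0.62, 473)]
pail scene [([331.3, 201.2], 0.74, 671)]
spot top [([301.2, 228.1], 0.71, 506)]
spot scene [([346.7, 207.0], 0.59, 228)]
tall_case_1 top [([254.6, 222.3], 0.55, 11)]
tall_case_1 scene [([377.0, 233.6], 0.6, 252), ([377.4, 226.4], 0.56, 290)]
flat_case_1 top [([434.4, 213.9], 0.95, 598), ([464.1, 246.1], 0.78, 632), ([243.8, 212.8], 0.65, 695)]
flat_case_1 scene [([380.8, 211.7], 0.95, 748), ([245.9, 153.9], 0.91, 366), ([250.9, 129.9], 0.53, 363)]
bottom_case top []
bottom_case scene [([372.4, 242.1], 0.65, 307)]
flat 2 (array([ 0.5605623 ,  0.11803666, -0.15621986]), np.float64(0.05618421400030023))
```

View pics/end1.png

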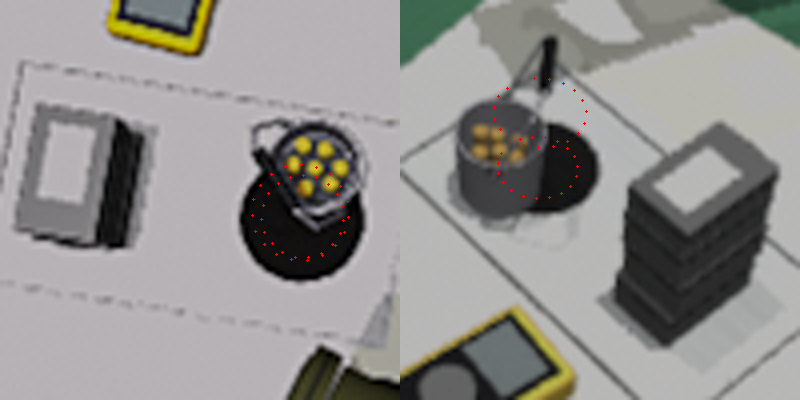

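>>> send_rows(commands=[{"translation": [0, 0, -2.0], "twist": [0, 0, 0]}, {"translation": [0, 0, 0], "twist": [0, 0, 0]}, {"translation": [0, 0, 0], "twist": [0, 0, 0]}, {"translation": [0, 0, 0], "twist": [0, 0, 0]}, {"translation": [0, 0, 0], "twist": [0, 0, 0]}])

```text
time_s: 40.4
eef_pos: [0.3675, -0.133, 0.2893]
eef_rot: [0.619, -0.619, 0.342, -0.342]
wrist_force: [-0.8, 0.4, 0.2]
gripper_width: 0.0852
```

>>> send_rows(commands=[{"translation": [0, 0, 0], "twist": [0, 0, 0]}, {"translation": [0, 0, 0], "twist": [0, 0, 0]}, {"translation": [0, 0, 0], "twist": [0, 0, 0]}, {"translation": [0, 0, 0], "twist": [0, 0, 0]}, {"translation": [0, 0, 0], "twist": [0, 0, 0]}])

```text
time_s: 40.9
eef_pos: [0.3673, -0.1332, 0.2893]
eef_rot: [0.619, -0.619, 0.342, -0.342]
wrist_force: [-0.2, 0.2, -0.0]
gripper_width: 0.0853
```

```bash
cat > m4.py <<'E'
from plan import *
for _ in range(4):
    A=env.capture("top");B=env.capture("scene")
    pa,pb=sees("pail",A,.4),sees("pail",B,.4)
    if pa and pb: break
print([(cen(m).round(1),c,m.sum()) for m,c in pa],[(cen(m).round(1),c,m.sum()) for m,c in pb])
print([[(cen(m).round(1).tolist(),cf) for m,cf in sees("bail_top",i,.1)] for i in(A,B)])
best=None
for a in (-.25,3.39):
    h,l=pailm(a); r,f=fit([(A,pa[0][0]),(B,pb[0][0])],.004,h,l,back(A,cen(pa[0][0]),.05),yaws=np.arange(-3,3,.9))
    print(a,r.round(4),round(f,3))
    if best is None or f<best[0]: best=(f,r,a)
f,r,a=best; T=lambda y:[.1*np.cos(a),y,.07+.1*np.sin(a)]
P=pose(r,np.array([[0,0,.075],T(0),T(.028),T(-.028),[0,.046,.07],[0,-.046,.07]]),.004); print("tube",P[1].round(4))
for c,o in((A,"a"),(B,"b")):
    x,y=proj(c,[P[0]])[0].astype(int); im=cv2.resize(c["color"][y-40:y+40,x-40:x+40,::-1],(400,400),interpolation=cv2.INTER_CUBIC)
    for k in proj(c,P): cv2.circle(im,tuple(((k-[x-40,y-40]+.5)*5).astype(int).tolist()),3,(0,0,255),1)
    globals()[o]=im
cv2.imwrite("pics/pail2.png",np.hstack([a,b]))
E
python3 m4.py
```

```text
[(array([301. , 215.2]), 0.62, np.int64(629))] [(array([331.6, 203.8]), 0.87, np.int64(611)), (array([376.7, 234.9]), 0.67, np.int64(241))]
[[([280.8, 225.3], 0.38)], [([357.6, 206.5], 0.39)]]
-0.25 [ 0.5744 -0.0748  2.1575] 0.197
3.39 [ 0.5748 -0.0747 -0.9807] 0.195
tube [0.5208 0.0059 0.0494]
```

View pics/pail2.png

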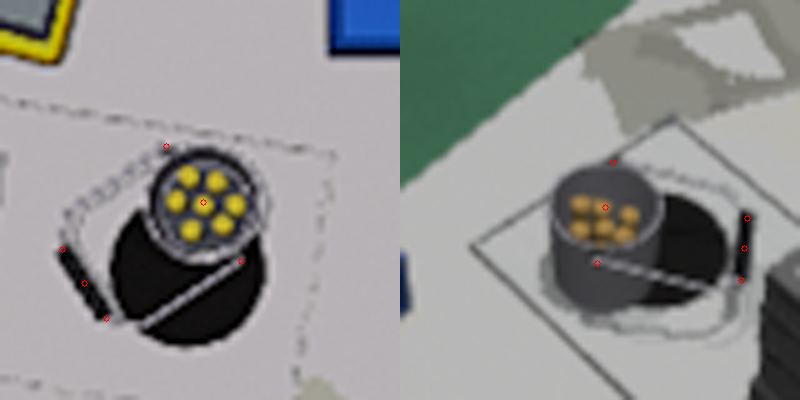

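Run:
```python
from plan import *
say()
f=np.radians(-56.2)
plan([(.5208,.0059,.20,f,4.5),(.5208,.0059,.11,f,4)])
```

```text
t 41.2 p [ 0.3672 -0.1332  0.2893] phi -57.9 tilt [0. 0. 0.] q [-0.49 -0.52  2.11  0.    1.56  0.52] w 0.0856 F [0.1 0.5 0. ]
->  [ 0.521  0.006  0.2   -0.981  4.5  ] 6 rows
   1 [-0.6, 1.5, 3.4] [0.0, -0.3, 0.0]
   2 [-0.6, 1.5, 3.4] [0.0, -0.3, 0.0]
   3 [-0.6, 1.5, 3.4] [0.0, -0.2, 0.0]
   4 [-0.5, 1.5, 3.4] [0.0, -0.3, 0.0]
   5 [-0.5, 1.4, 3.4] [0.0, -0.3, 0.0]
   1 [-0.6, 1.5, 3.4] [0.0, -0.3, 0.0]
->  [ 0.521  0.006  0.11  -0.981  4.   ] 3 rows
   2 [0.0, 3.0, 0.0] [0.0, 0.0, 0.0]
   3 [0.0, 3.0, 0.0] [0.0, 0.0, 0.0]
   4 [0.0, 3.0, 0.0] [0.0, 0.0, 0.0]
```

>>> send_rows(commands=[{"translation": [-0.6, 1.5, 3.4], "twist": [0, -0.3, 0]}, {"translation": [-0.6, 1.5, 3.4], "twist": [0, -0.3, 0]}, {"translation": [-0.6, 1.5, 3.4], "twist": [0, -0.2, 0]}, {"translation": [-0.5, 1.5, 3.4], "twist": [0, -0.3, 0]}, {"translation": [-0.5, 1.4, 3.4], "twist": [0, -0.3, 0]}], jaw=0.63)

```text
time_s: 41.7
eef_pos: [0.4961, -0.0167, 0.2146]
eef_rot: [-0.623, 0.623, -0.334, 0.334]
wrist_force: [0.5, -0.4, 0.6]
gripper_width: 0.0315
```

>>> send_rows(commands=[{"translation": [-0.6, 1.5, 3.4], "twist": [0, -0.3, 0]}, {"translation": [0, 3.0, 0], "twist": [0, 0, 0]}, {"translation": [0, 3.0, 0], "twist": [0, 0, 0]}, {"translation": [0, 2.0, 0], "twist": [0, 0, 0]}, {"translation": [0, 0, 0], "twist": [0, 0, 0]}])

```text
time_s: 42.2
eef_pos: [0.5176, 0.0063, 0.1165]
eef_rot: [-0.623, 0.625, -0.335, 0.33]
wrist_force: [-0.6, 0.1, -0.9]
gripper_width: 0.0314
```

>>> send_rows(commands=[{"translation": [0, 0, 0], "twist": [0, 0, 0]}, {"translation": [0, 0, 0], "twist": [0, 0, 0]}])

```text
time_s: 42.4
eef_pos: [0.5214, 0.0058, 0.1222]
eef_rot: [0.624, -0.623, 0.332, -0.334]
wrist_force: [0.1, -0.5, -0.6]
gripper_width: 0.0313
```

```bash
python3 - <<'E'
from plan import *
say()
f=np.radians(-56.2)
plan([(.5208,.0059,.031,f,3)])
E
sed -i 's/pail2/pail3/' m4.py; python3 m4.py
```

```text
t 42.4 p [0.5214 0.0058 0.1222] phi -56.2 tilt [ 0.14 -0.   -0.11] q [-0.09 -0.07  2.04 -0.    1.17  0.89] w 0.0313 F [ 0.1 -0.5 -0.6]
->  [ 0.521  0.006  0.031 -0.981  3.   ] 4 rows
   1 [0.0, 2.3, 0.0] [0.0, 0.0, 0.0]
   2 [0.0, 2.3, 0.0] [-0.1, 0.0, 0.1]
   3 [0.0, 2.2, 0.0] [0.0, 0.0, 0.0]
   4 [-0.1, 2.3, -0.1] [0.0, 0.0, 0.0]
[(array([305.4, 211. ]), 0.72, np.int64(451))] [(array([330.5, 203.3]), 0.65, np.int64(550)), (array([359.7, 231.9]), 0.62, np.int64(2824))]
[[], [([357.4, 207.3], 0.51)]]
-0.25 [ 0.5741 -0.0749  2.0177] 0.338
3.39 [ 0.5746 -0.0749 -1.0642] 0.338
tube [0.5276 0.0099 0.0494]
```

>>> send_rows(commands=[{"translation": [0, 2.3, 0], "twist": [0, 0, 0]}, {"translation": [0, 2.3, 0], "twist": [0, 0, 0]}, {"translation": [0, 1.4, 0], "twist": [0, 0, 0]}, {"translation": [0, 0, 0], "twist": [0, 0, 0]}, {"translation": [0, 0, 0], "twist": [0, 0, 0]}])

```text
time_s: 43.2
eef_pos: [0.5205, 0.0059, 0.0606]
eef_rot: [0.624, -0.624, 0.333, -0.333]
wrist_force: [-0.1, -0.6, 0.7]
gripper_width: 0.032
```

>>> send_rows(commands=[{"translation": [-0.1, 1.4, -0.1], "twist": [0, 0, 0]}, {"translation": [0, 1.5, 0], "twist": [0, 0, 0]}, {"translation": [0, 0, 0], "twist": [0, 0, 0]}, {"translation": [0, 0, 0], "twist": [0, 0, 0]}])

```text
time_s: 43.6
eef_pos: [0.5182, 0.0063, 0.0305]
eef_rot: [-0.624, 0.624, -0.333, 0.332]
wrist_force: [0.7, 0.8, 0.4]
gripper_width: 0.0317
```

>>> send_rows(commands=[{"translation": [0, 0, 0], "twist": [0, 0, 0]}, {"translation": [0, 0, 0], "twist": [0, 0, 0]}, {"translation": [0, 0, 0], "twist": [0, 0, 0]}, {"translation": [0, 0, 0], "twist": [0, 0, 0]}], jaw=1)

```text
time_s: 44.0
eef_pos: [0.5197, 0.0058, 0.0321]
eef_rot: [0.624, -0.624, 0.332, -0.334]
wrist_force: [1.4, -3.4, 0.9]
gripper_width: 0.0098
```

```bash
python3 -c "
from plan import *
say()"
```

```text
t 44.0 p [0.5197 0.0058 0.0321] phi -56.2 tilt [ 0.07 -0.   -0.1 ] q [-0.09  0.05  2.09 -0.    1.    0.89] w 0.0098 F [ 1.4 -3.4  0.9]
```

>>> send_rows(commands=[{"translation": [-0.2, -1.2, 0], "twist": [0, 0, 0]}, {"translation": [-0.1, -1.2, 0], "twist": [0, 0, 0]}, {"translation": [0.1, -1.2, 0], "twist": [0, 0, 0]}, {"translation": [0.2, -1.2, 0], "twist": [0, 0, 0]}, {"translation": [0.3, -1.2, 0], "twist": [0, 0, 0]}])

```text
time_s: 44.5
eef_pos: [0.5205, 0.0037, 0.0925]
eef_rot: [0.624, -0.624, 0.333, -0.333]
wrist_force: [1.1, -1.9, -1.8]
gripper_width: 0.0099
```

>>> send_rows(commands=[{"translation": [0.5, -1.1, 0], "twist": [0, 0, 0]}, {"translation": [0.6, -1.0, 0], "twist": [0, 0, 0]}, {"translation": [0.8, -1.0, 0], "twist": [0, 0, 0]}, {"translation": [0.8, -0.8, 0], "twist": [0, 0, 0]}, {"translation": [1.0, -0.8, 0], "twist": [0, 0, 0]}])

```text
time_s: 45.0
eef_pos: [0.5412, -0.0275, 0.1385]
eef_rot: [-0.624, 0.624, -0.333, 0.333]
wrist_force: [1.3, -0.5, -3.1]
gripper_width: 0.01
```

>>> send_rows(commands=[{"translation": [1.0, -0.6, 0], "twist": [0, 0, 0]}, {"translation": [1.1, -0.5, 0], "twist": [0, 0, 0]}, {"translation": [1.2, -0.4, 0], "twist": [0, 0, 0]}, {"translation": [1.2, -0.2, 0], "twist": [0, 0, 0]}, {"translation": [1.2, -0.1, 0], "twist": [0, 0, 0]}])

```text
time_s: 45.5
eef_pos: [0.5734, -0.075, 0.1565]
eef_rot: [0.624, -0.624, 0.333, -0.333]
wrist_force: [0.2, 0.2, -3.3]
gripper_width: 0.0098
```

>>> send_rows(commands=[{"translation": [0, -0.5, 0], "twist": [0, 0, 0]}, {"translation": [0, -1.0, 0], "twist": [0, 0, 0]}, {"translation": [0, -1.0, 0], "twist": [0, 0, 0]}, {"translation": [0, -1.0, 0], "twist": [0, 0, 0]}, {"translation": [0, -0.5, 0], "twist": [0, 0, 0]}])

```text
time_s: 46.0
eef_pos: [0.5733, -0.0741, 0.1983]
eef_rot: [0.624, -0.624, 0.332, -0.333]
wrist_force: [0.8, -0.3, -6.3]
gripper_width: 0.0102
```

>>> send_rows(commands=[{"translation": [0, 0, 0], "twist": [0, 0, 0]}, {"translation": [0, 0, 0], "twist": [0, 0, 0]}, {"translation": [0, 0, 0], "twist": [0, 0, 0]}, {"translation": [0, 0, 0], "twist": [0, 0, 0]}, {"translation": [0, 0, 0], "twist": [0, 0, 0]}])

```text
time_s: 46.5
eef_pos: [0.5726, -0.0743, 0.1958]
eef_rot: [-0.624, 0.624, -0.333, 0.333]
wrist_force: [-0.1, -0.4, -6.7]
gripper_width: 0.0098
```

Run:
```python
from plan import *
say()
p,_,_=cur()
plan([(.536,-.0631,p[2],np.radians(-56.2),1)])
```

```text
t 46.5 p [ 0.5726 -0.0743  0.1958] phi -56.2 tilt [-0.03 -0.    0.04] q [-0.22 -0.01  1.85  0.    1.3   0.76] w 0.0098 F [-0.1 -0.4 -6.7]
->  [ 0.536 -0.063  0.196 -0.981  1.   ] 4 rows
   1 [-0.7, 0.0, -0.6] [0.0, 0.0, 0.0]
   2 [-0.8, 0.0, -0.6] [0.0, 0.0, 0.0]
   3 [-0.7, 0.0, -0.6] [0.0, 0.0, 0.0]
   4 [-0.8, 0.0, -0.6] [0.0, 0.0, 0.0]
```

Weight is on the gripper (−6.7 N). Move over the pad, let the swing die, then lower.

>>> send_rows(commands=[{"translation": [-0.7, 0, -0.6], "twist": [0, 0, 0]}, {"translation": [-0.8, 0, -0.6], "twist": [0, 0, 0]}, {"translation": [-0.7, 0, -0.6], "twist": [0, 0, 0]}, {"translation": [-0.8, 0, -0.6], "twist": [0, 0, 0]}, {"translation": [0, 0, 0], "twist": [0, 0, 0]}])

```text
time_s: 47.0
eef_pos: [0.5347, -0.0623, 0.1963]
eef_rot: [-0.624, 0.624, -0.333, 0.332]
wrist_force: [-0.6, 0.1, -7.2]
gripper_width: 0.0099
```

>>> send_rows(commands=[{"translation": [0, 0, 0], "twist": [0, 0, 0]}, {"translation": [0, 0, 0], "twist": [0, 0, 0]}, {"translation": [0, 0, 0], "twist": [0, 0, 0]}, {"translation": [0, 0, 0], "twist": [0, 0, 0]}, {"translation": [0, 0, 0], "twist": [0, 0, 0]}])

```text
time_s: 47.5
eef_pos: [0.5365, -0.063, 0.1964]
eef_rot: [-0.624, 0.624, -0.333, 0.333]
wrist_force: [0.1, -0.6, -6.9]
gripper_width: 0.01
```

>>> send_rows(commands=[{"translation": [0, 0, 0], "twist": [0, 0, 0]}, {"translation": [0, 0, 0], "twist": [0, 0, 0]}, {"translation": [0, 0, 0], "twist": [0, 0, 0]}, {"translation": [0, 0, 0], "twist": [0, 0, 0]}, {"translation": [0, 0, 0], "twist": [0, 0, 0]}])

```text
time_s: 48.0
eef_pos: [0.5361, -0.0627, 0.1963]
eef_rot: [0.624, -0.624, 0.333, -0.333]
wrist_force: [0.2, -0.1, -7.5]
gripper_width: 0.0103
```

>>> send_rows(commands=[{"translation": [0, 0, 0], "twist": [0, 0, 0]}, {"translation": [0, 0, 0], "twist": [0, 0, 0]}, {"translation": [0, 0, 0], "twist": [0, 0, 0]}, {"translation": [0, 0, 0], "twist": [0, 0, 0]}, {"translation": [0, 0, 0], "twist": [0, 0, 0]}])

```text
time_s: 48.5
eef_pos: [0.5362, -0.0628, 0.1963]
eef_rot: [0.624, -0.624, 0.333, -0.333]
wrist_force: [0.1, -0.3, -6.1]
gripper_width: 0.01
```

>>> send_rows(commands=[{"translation": [0, 1.0, 0], "twist": [0, 0, 0]}, {"translation": [0, 1.0, 0], "twist": [0, 0, 0]}, {"translation": [0, 0.8, 0], "twist": [0, 0, 0]}, {"translation": [0, 0, 0], "twist": [0, 0, 0]}, {"translation": [0, 0, 0], "twist": [0, 0, 0]}])

```text
time_s: 49.0
eef_pos: [0.5359, -0.0628, 0.1676]
eef_rot: [-0.624, 0.624, -0.333, 0.332]
wrist_force: [-1.0, -0.1, -6.0]
gripper_width: 0.01
```

>>> send_rows(commands=[{"translation": [0, 0.2, 0], "twist": [0, 0, 0]}, {"translation": [0, 0, 0], "twist": [0, 0, 0]}, {"translation": [0, 0, 0], "twist": [0, 0, 0]}])

```text
time_s: 49.3
eef_pos: [0.5364, -0.0628, 0.1667]
eef_rot: [0.624, -0.624, 0.333, -0.333]
wrist_force: [0.7, 0.8, -6.2]
gripper_width: 0.0093
```

>>> send_rows(commands=[{"translation": [0, 0.3, 0], "twist": [0, 0, 0]}, {"translation": [0, 0, 0], "twist": [0, 0, 0]}, {"translation": [0, 0, 0], "twist": [0, 0, 0]}])

```text
time_s: 49.6
eef_pos: [0.536, -0.0628, 0.1631]
eef_rot: [-0.624, 0.624, -0.333, 0.333]
wrist_force: [-0.1, -0.3, -6.7]
gripper_width: 0.0103
```

>>> send_rows(commands=[{"translation": [0, 0.2, 0], "twist": [0, 0, 0]}, {"translation": [0, 0, 0], "twist": [0, 0, 0]}, {"translation": [0, 0, 0], "twist": [0, 0, 0]}])

```text
time_s: 49.9
eef_pos: [0.5361, -0.0628, 0.1612]
eef_rot: [-0.624, 0.624, -0.333, 0.333]
wrist_force: [-0.5, -0.6, -7.1]
gripper_width: 0.0097
```

>>> send_rows(commands=[{"translation": [0, 0.1, 0], "twist": [0, 0, 0]}, {"translation": [0, 0, 0], "twist": [0, 0, 0]}, {"translation": [0, 0, 0], "twist": [0, 0, 0]}])

```text
time_s: 50.2
eef_pos: [0.5361, -0.0628, 0.1603]
eef_rot: [-0.624, 0.624, -0.333, 0.333]
wrist_force: [-0.6, 0.2, -6.8]
gripper_width: 0.0101
```

>>> send_rows(commands=[{"translation": [0, 0.1, 0], "twist": [0, 0, 0]}, {"translation": [0, 0, 0], "twist": [0, 0, 0]}, {"translation": [0, 0, 0], "twist": [0, 0, 0]}])

```text
time_s: 50.5
eef_pos: [0.5361, -0.0628, 0.1593]
eef_rot: [-0.624, 0.624, -0.333, 0.333]
wrist_force: [-0.4, -0.2, -6.3]
gripper_width: 0.0104
```

>>> send_rows(commands=[{"translation": [0, 0.1, 0], "twist": [0, 0, 0]}, {"translation": [0, 0, 0], "twist": [0, 0, 0]}, {"translation": [0, 0, 0], "twist": [0, 0, 0]}])

```text
time_s: 50.8
eef_pos: [0.5362, -0.0628, 0.1583]
eef_rot: [-0.624, 0.624, -0.333, 0.333]
wrist_force: [-0.4, -0.5, -6.6]
gripper_width: 0.01
```

>>> send_rows(commands=[{"translation": [0, 0.1, 0], "twist": [0, 0, 0]}, {"translation": [0, 0, 0], "twist": [0, 0, 0]}, {"translation": [0, 0, 0], "twist": [0, 0, 0]}])

```text
time_s: 51.1
eef_pos: [0.5361, -0.0628, 0.1573]
eef_rot: [-0.624, 0.624, -0.333, 0.333]
wrist_force: [0.5, -0.8, -7.6]
gripper_width: 0.0105
```

>>> send_rows(commands=[{"translation": [0, 0.1, 0], "twist": [0, 0, 0]}, {"translation": [0, 0, 0], "twist": [0, 0, 0]}, {"translation": [0, 0, 0], "twist": [0, 0, 0]}])

```text
time_s: 51.4
eef_pos: [0.5363, -0.0628, 0.1565]
eef_rot: [0.624, -0.624, 0.333, -0.333]
wrist_force: [-0.5, -0.4, -4.8]
gripper_width: 0.0099
```

>>> send_rows(commands=[{"translation": [0, 0.1, 0], "twist": [0, 0, 0]}, {"translation": [0, 0, 0], "twist": [0, 0, 0]}, {"translation": [0, 0, 0], "twist": [0, 0, 0]}])

```text
time_s: 51.7
eef_pos: [0.5368, -0.0631, 0.1564]
eef_rot: [0.624, -0.624, 0.332, -0.333]
wrist_force: [-1.3, -0.9, 0.6]
gripper_width: 0.0098
```

```bash
sed -e 's/pics\/pail3/pics\/chk/' -e 's/(-.25,3.39)/(1.57,)/' -e 's/\.004/.007/g' m4.py > m5.py; python3 m5.py
```

```text
[(array([275.5, 221.5]), 0.56, np.int64(2650))] [(array([340.5, 198.7]), 0.59, np.int64(591))]
[[([274.8, 221.5], 0.61)], [([340.8, 173.6], 0.39)]]
1.57 [ 0.5353 -0.0591 -0.9664] 0.656
tube [ 0.5353 -0.0592  0.177 ]
```

>>> send_rows(commands=[{"translation": [0, 0, 0], "twist": [0, 0, 0]}, {"translation": [0, 0, 0], "twist": [0, 0, 0]}, {"translation": [0, 0, 0], "twist": [0, 0, 0]}, {"translation": [0, 0, 0], "twist": [0, 0, 0]}, {"translation": [0, 0, 0], "twist": [0, 0, 0]}], jaw=0)

```text
time_s: 52.5
eef_pos: [0.5362, -0.0627, 0.1551]
eef_rot: [0.624, -0.624, 0.333, -0.333]
wrist_force: [-0.6, 0.2, -0.0]
gripper_width: 0.0812
```

>>> send_rows(commands=[{"translation": [0, -1.0, 0], "twist": [0, 0, 0]}, {"translation": [0, -1.0, 0], "twist": [0, 0, 0]}, {"translation": [0, -2.0, 0], "twist": [0, 0, 0]}, {"translation": [0, -3.0, 0], "twist": [0, 0, 0]}, {"translation": [0, -4.0, 0], "twist": [0, 0, 0]}])

```text
time_s: 53.0
eef_pos: [0.5353, -0.0626, 0.2656]
eef_rot: [-0.624, 0.624, -0.334, 0.332]
wrist_force: [0.3, -0.1, 0.2]
gripper_width: 0.0853
```

>>> send_rows(commands=[{"translation": [-1.0, -2.0, -4.0], "twist": [0, 0, 0]}, {"translation": [-1.0, 0, -4.0], "twist": [0, 0, 0]}, {"translation": [-1.0, 0, -4.0], "twist": [0, 0, 0]}, {"translation": [0, 0, -4.0], "twist": [0, 0, 0]}, {"translation": [0, 0, -2.0], "twist": [0, 0, 0]}])

```text
time_s: 53.5
eef_pos: [0.3683, -0.1389, 0.2869]
eef_rot: [-0.623, 0.624, -0.332, 0.334]
wrist_force: [0.3, -0.4, -0.3]
gripper_width: 0.0856
```

>>> send_rows(commands=[{"translation": [0, 0, 0], "twist": [0, 0, 0]}, {"translation": [0, 0, 0], "twist": [0, 0, 0]}, {"translation": [0, 0, 0], "twist": [0, 0, 0]}, {"translation": [0, 0, 0], "twist": [0, 0, 0]}, {"translation": [0, 0, 0], "twist": [0, 0, 0]}])

```text
time_s: 54.0
eef_pos: [0.3705, -0.1377, 0.2852]
eef_rot: [0.624, -0.624, 0.333, -0.332]
wrist_force: [0.1, 0.6, -0.2]
gripper_width: 0.085
```

```bash
sed -i 's/end1/end2/' m3.py; python3 m3.py; sed -e 's/pics\/pail3/pics\/chk2/' -e 's/\.004/.007/g' m4.py > m5.py; python3 m5.py
```

```text
t 54.0 p [ 0.3705 -0.1377  0.2852] phi -56.1 tilt [-0.01 -0.    0.04] q [-0.49 -0.51  2.1   0.    1.55  0.49] w 0.0850 F [ 0.1  0.6 -0.2]
pail top [([300.7, 222.3], 0.62, 460)]
pail scene [([340.3, 197.7], 0.88, 621)]
spot top [([304.9, 226.9], 0.66, 339)]
spot scene [([339.0, 211.1], 0.54, 211)]
tall_case_1 top [([257.0, 208.0], 0.6, 3)]
tall_case_1 scene [([378.3, 234.0], 0.8, 219), ([376.9, 226.4], 0.76, 256)]
flat_case_1 top [([243.5, 212.8], 0.76, 708), ([463.9, 245.6], 0.75, 583), ([434.2, 213.8], 0.65, 612)]
flat_case_1 scene [([246.3, 153.5], 0.95, 412), ([380.5, 211.9], 0.94, 642), ([250.4, 130.0], 0.79, 337)]
bottom_case top []
bottom_case scene [([340.9, 174.1], 0.74, 34), ([373.2, 241.7], 0.51, 251)]
flat 2 (array([ 0.56040657,  0.11869781, -0.12970557]), np.float64(0.1211747674939874))
[(array([300.8, 222.6]), 0.87, np.int64(462)), (array([300.5, 221. ]), 0.65, np.int64(70))] [(array([340.4, 197.4]), 0.64, np.int64(631))]
[[], [([262.8, 212.5], 0.54), ([341.0, 173.3], 0.47), ([376.8, 226.4], 0.44)]]
-0.25 [ 0.5362 -0.0594 -2.3547] 0.318
3.39 [ 0.5364 -0.0596  0.7326] 0.321
tube [ 0.4678 -0.128   0.0523]
```

View pics/end2.png

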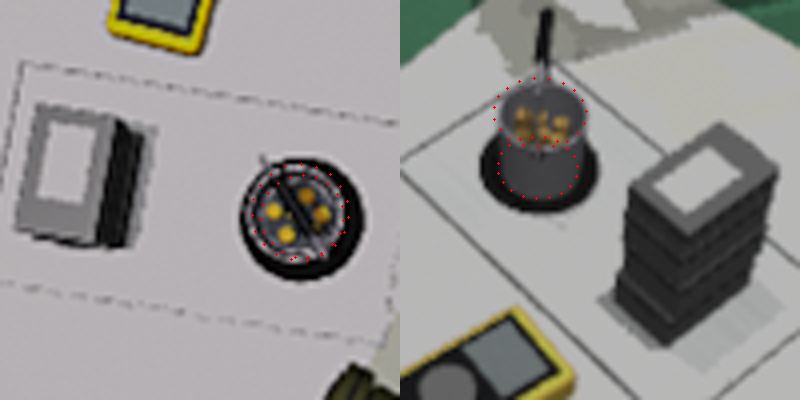

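>>> send_rows(commands=[{"translation": [0, 0, 0], "twist": [0, 0, 0]}, {"translation": [0, 0, 0], "twist": [0, 0, 0]}, {"translation": [0, 0, 0], "twist": [0, 0, 0]}, {"translation": [0, 0, 0], "twist": [0, 0, 0]}, {"translation": [0, 0, 0], "twist": [0, 0, 0]}])

```text
time_s: 55.5
eef_pos: [0.37, -0.1381, 0.2853]
eef_rot: [-0.624, 0.624, -0.333, 0.333]
wrist_force: [0.5, -0.2, 0.6]
gripper_width: 0.0856
```

>>> send_rows(commands=[{"translation": [0, 0, 0], "twist": [0, 0, 0]}, {"translation": [0, 0, 0], "twist": [0, 0, 0]}, {"translation": [0, 0, 0], "twist": [0, 0, 0]}, {"translation": [0, 0, 0], "twist": [0, 0, 0]}, {"translation": [0, 0, 0], "twist": [0, 0, 0]}])

```text
time_s: 56.0
eef_pos: [0.37, -0.1381, 0.2853]
eef_rot: [-0.624, 0.624, -0.333, 0.333]
wrist_force: [-0.6, 0.9, 0.2]
gripper_width: 0.0855
```

>>> send_rows(commands=[{"translation": [0, 0, 0], "twist": [0, 0, 0]}, {"translation": [0, 0, 0], "twist": [0, 0, 0]}, {"translation": [0, 0, 0], "twist": [0, 0, 0]}, {"translation": [0, 0, 0], "twist": [0, 0, 0]}, {"translation": [0, 0, 0], "twist": [0, 0, 0]}])

```text
time_s: 56.5
eef_pos: [0.37, -0.1381, 0.2853]
eef_rot: [-0.624, 0.624, -0.333, 0.333]
wrist_force: [0.2, -0.4, 0.4]
gripper_width: 0.0857
```

>>> send_rows(commands=[{"translation": [0, 0, 0], "twist": [0, 0, 0]}, {"translation": [0, 0, 0], "twist": [0, 0, 0]}, {"translation": [0, 0, 0], "twist": [0, 0, 0]}, {"translation": [0, 0, 0], "twist": [0, 0, 0]}, {"translation": [0, 0, 0], "twist": [0, 0, 0]}])

```text
time_s: 57.0
eef_pos: [0.37, -0.1381, 0.2853]
eef_rot: [0.624, -0.624, 0.333, -0.333]
wrist_force: [0.6, 0.1, 0.1]
gripper_width: 0.0853
```

```bash
python3 m5.py
python3 - <<'E'
from h import *
B=env.capture("scene"); o=cv2.imread("pics/end2.png")
x,y=proj(B,[[.545,.02,.03]])[0].astype(int)
im=cv2.resize(B["color"][y-50:y+50,x-50:x+50,::-1],(400,400),interpolation=cv2.INTER_CUBIC)
d=np.abs(im.astype(int)-o[:,400:]).max(2)
print("tube region diff",d[0:70,120:170].mean(),"column diff",d[120:350,210:385].mean(),"pail low",d[150:200,100:180].mean())
print("dark px in old tube place",(im[10:60,130:155].max(2)<50).sum(),(o[10:60,530:555].max(2)<50).sum())
E
```

```text
[(array([300.2, 222.3]), 0.79, np.int64(437))] [(array([340.1, 197. ]), 0.88, np.int64(648))]
[[], [([341.0, 173.4], 0.61)]]
-0.25 [ 0.5368 -0.0592 -2.3626] 0.345
3.39 [ 0.5368 -0.0594  0.8209] 0.345
tube [ 0.4679 -0.1273  0.0523]
tube region diff 0.8768571428571429 column diff 0.756919254658385 pail low 3.6855
dark px in old tube place 543 541
```

```bash
python3 -c "
from bench import env
print(env.hand_in())"
```

```text
the job is handed in; nothing more can be done
None
```

The kit is made up and handed in at about 57 s of the 210 s. The last camera checks agreed with the required end state.

**Cases:** Three loose grey cases were present, two tall and one flat. All three are stacked on the bottom case. Their fitted centres lie about 2–5 mm from it (limit 12 mm) and the fitted directions within about 1–2° of its direction. The flat case is on top. The bottom case was only checked roughly at the end, because the column hides it. It was not seen to have shifted.

**Pail:** I raised the bail upright while the pail stood, then lifted the pail by the bail and set it on the pad. Just after I let go, the pail was knocked about 4 cm aside. I measured it again, raised the refolded bail a second time and put the pail back.

**Last checks:**
- The pail's centre is about 4 mm from the pad's (limit 21 mm), and it stands upright.
- Two pictures more than 3 s apart showed no movement of the column or the bail. The only small difference was at the foot of the pail, where the first picture had dots drawn on it.
- The gripper is open and clear of everything.

**Disagreements:**
- The bail stayed balanced upright after the second release instead of falling to a stop. My pail fit assumed a folded bail, so its match was poor (residual about 0.32–0.35), and I relied only on its centre position.
- A repeat fit of the flat case was noisier than the first (residual 0.12 against 0.06), but it gave the same place to within 1 mm.

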